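Load the parts-wash tank

ROBOT

A 6-joint arm with a two-finger parallel gripper is mounted at the origin on the work surface. World frame = base frame: x ahead of the robot, y to its left, z up, the work surface at z = 0. Lengths are in m, angles in degrees, forces in N, time in s.
With the tool pointing down it reaches from about 0.375 to 0.9 m from the base axis. Payload 3.1 kg.
Tool frame: the origin (TCP) lies at the very end of the fingers, on their centre line; the grasp point (between the pads) lies 19 mm behind it; z points along the fingers, y is the line along which they close (so a half turn about z gives the same grasp; the last joint's range is limited). The gripper opens to 87 mm and grips with 3 to 60 N. Pads are 19 mm wide; open, the fingers measure 117 mm over their backs; the gripper's body (75 mm by 190 mm) begins 51 mm behind the grasp point.
Start: joints at [-81.446, 30.224, 82.088, -0, 67.689, -10.227], TCP at [0.201, -0.592, 0.223] pointing down, gripper open.
Joint ranges: [-176.69, 176.69], [-43.24, 126.21], [12.49, 139.97], [-82, 262], [0, 151.66], [-163.58, 163.58]. Speed limits (degrees/s): [159.86, 159.86, 180, 180, 180, 180].

INTERFACE

Orientations are given as a 3x3 rotation matrix whose columns are the frame's x, y, z axes.
In Python, from rig import readout, viewer, ticket gives the robot as it stands.
- The arm moves only by the tool send_rows, never from a script. Its argument "moves" is a list of rows, each a list of 6 numbers: the shift along the tool's x, y, z in units of 250 mm (1.0 is 250 mm), then the turn, a rotation vector about the tool's x, y, z in units of 90 degrees (1.0 is 90 degrees). A call has 1 to 12 rows; each row is the pose to reach, as a shift and turn from the pose commanded when the call began, along the tool's axes at that moment; what a row does not reach only later rows make up. A row lasts 1/10 s, in which the tool goes at most 50 mm and 8.59 degrees, less where a joint would pass 70% of its speed; a pose out of reach is approached as far as the arm can. A call with a number of a shift or a turn outside -1 to 1 is refused whole. A call with a gripper value outside its range is refused whole. "grip" is the opening, from 0 (shut) to 1 (fully open), set as the call begins (left out, the last holds). The fingers move at their own pace and stop on an object; the grip force is fixed at half the most. Time passes only in rows, so rows that repeat a pose let the fingers close. It gives the time, the measured TCP pose, the force, the opening and the grip force at its end, in the units of the state.
- readout.read_state(): the state, without advancing time (a new reading comes with each control period).
- viewer.capture(name): name is "scene" or "top" or "wrist"; returns (picture, depth): 420x560x3 uint8, red, green, blue; 420x560 float32, m along the optical axis (not along the pixel's ray), 0 where there is no reading.
- viewer.camera_info(name): a dict with "fx", "fy", "cx", "cy" (pixels), "R" (3x3) and "t" (3): a world point X has camera coordinates R X + t; the wrist camera has in their place "tool_from_camera" (4x4, takes a point from camera to tool coordinates, whose origin is the TCP and whose axes are the flange's). Camera axes: x right, y down, z forward; pixel columns grow to the right and rows downward; lengths in m; the calibration is good to about 2 mm. A picture is of the moment at which its call begins: read the wrist's pose just before it. camera_info takes no time and is no camera call.
- ticket.hand_in(): hands the job in; it is judged then, once.
The state is a dict: "time_s": time; "joint_positions": joint angles; "qvel": joint speeds; "tau": joint torques, N m; "position": TCP position; "tcp_rot": TCP orientation; "force": force on the tool from outside, world axes, zero at the start; "moment": the same for the moment, N m; "opening": opening from 0.0 (shut) to 1.0 (fully open); "grasp_force": force on a finger pad.
Only numpy, scipy, OpenCV 4.12 (cv2) and the standard library are available. Lean on these libraries where they do the work, as an engineer would, in place of code of your own. Each camera call takes 0.05 s, during which the arm holds its last target. There are 200 camera calls.

TASK

Get the sleeves into the wash tank: take the lid off the tank and hang it by its handle on the twin-hook stand; while it hangs there, pull the orange caps off whichever sleeves still have one and put the caps in the yellow bin, and stand all three bare sleeves upright on the floor of the tank. Then take the lid off the hooks and put it back on the tank, properly seated and flat, and leave the other things on the bench where they are.

Things in the scene. Friction and masses are not known exactly. Their poses are not given: they have to be found in the camera images.
- tank: open blue plastic wash tank, fixed to the bench, 162 mm (its x) by 242 mm (its y) outside, 80 mm tall, walls 6 mm, floor 6 mm, inside 150 by 230 mm. Origin: centre of its underside, z up.
- lid: loose grey metal lid of the tank, 162 mm (x) by 242 mm (y), 4 mm thick, 0.45 kg, the same either way round; under it a dark block 140 by 220 by 8 mm drops inside the tank's rim with 5 mm play all round. A red handle stands on top (see lid_handle). Origin: centre of the plate's underside, which lies on the rim, 80 mm above the tank's origin, when shut. z up.
- lid_handle (a point): middle of the lid's handle, 80 mm above the lid's origin; axes as the lid's. The handle is a straight red bar, 12 by 12 mm in section, 142 mm long along the lid's y, on two upright steel legs 12 mm square at y = -65 and +65 mm; 70 mm of free height between bar and plate.
- hook: yellow twin-hook stand, fixed to the bench. Origin on the bench under the hanging place. Two level prongs 10 mm thick at y = -42 and +42 mm, tops 165 mm up, point to its -x and end at x = -26 mm in upturned tips 185 mm high; posts, no higher, at x = +125 mm. The lid goes on and off from the -x side: handle bar across both prongs behind the tips, plate hanging level below them.
- hook_seat (a point): point midway between the two prongs, level with their tops, straight above the stand's origin and 26 mm behind the tips' axis; the handle bar belongs across it when the lid hangs. Axes as the stand's.
- bin: open yellow bin for caps, fixed, 130 mm (x) by 190 mm (y) outside, 40 mm tall, walls and floor 5 mm. Origin: centre of its underside.
- sleeve1: dark steel sleeve (tube), 56 mm outside, 44 mm bore, 64 mm tall, standing on end, about 0.45 kg. Origin: centre of its lower end, z along its axis.
- cap1: orange plastic plug cap, on sleeve1 at the start if it is there at all (else None): flange 56 mm across and 6 mm thick that lies on the sleeve's end, a plug 38 mm across and 12 mm long below it, loose in the bore, and a round pull knob 24 mm across and 36 mm tall above it; 0.06 kg. Origin: centre of the flange's underside, z towards the knob.
- sleeve2: dark steel sleeve (tube), 56 mm outside, 44 mm bore, 64 mm tall, standing on end, about 0.45 kg. Origin: centre of its lower end, z along its axis.
- cap2: orange plastic plug cap, on sleeve2 at the start if it is there at all (else None): flange 56 mm across and 6 mm thick that lies on the sleeve's end, a plug 38 mm across and 12 mm long below it, loose in the bore, and a round pull knob 24 mm across and 36 mm tall above it; 0.06 kg. Origin: centre of the flange's underside, z towards the knob.
- sleeve3: dark steel sleeve (tube), 56 mm outside, 44 mm bore, 64 mm tall, standing on end, about 0.45 kg. Origin: centre of its lower end, z along its axis.
- cap3: orange plastic plug cap, on sleeve3 at the start if it is there at all (else None): flange 56 mm across and 6 mm thick that lies on the sleeve's end, a plug 38 mm across and 12 mm long below it, loose in the bore, and a round pull knob 24 mm across and 36 mm tall above it; 0.06 kg. Origin: centre of the flange's underside, z towards the knob.
- oil_bottle: bystander, to be left where it is: small oil bottle, 54 mm across, 110 mm tall. Origin: centre of its underside.
- grease_tin: bystander, to be left where it is: round blue tin, 70 mm across, 60 mm tall. Origin: centre of its underside.
- wrench: bystander, to be left where it is: steel wrench lying flat, 170 mm long along its x. Origin: underside, mid length.
- brush: bystander, to be left where it is: brush lying flat, 180 mm long along its x. Origin: underside, mid length.
- flange: bystander, to be left where it is: bright steel flange, foot 80 mm across, hub 44 mm across, 35 mm tall. Origin: centre of its underside.
- gauge: bystander, to be left where it is: dial gauge on a 50 mm square foot, about 90 mm tall. Origin: centre of its underside.

How it is judged:
By the outcome, as a careful person would: the job done as asked, in the order asked, and still so for the second after the job is handed in, with the robot touching nothing.
Of cap1, cap2, cap3 only 1 to 3 are there at a start; the rules pass over those that are not, and their reading is None.
At some moment in a run one of sleeve1, sleeve2, sleeve3 may be knocked a few centimetres aside while the robot is not near it.
It also fails if it takes over 210 s, if anything falls off the work surface, if the arm or the gripper's body presses on something with over 40 N, if the wrist force passes 120 N, or if a joint passes its speed limit or range.

## Working session

There is one attempt and no reset: what is moved stays moved. The work goes in short steps, Python scripts to look and compute and a tool call to move; the robot and the scene stay as the last step left them, time stands still between calls to the robot, and variables do not carry over. Pictures are saved under pics/ and viewed, at most 14 in all, crops included, and the job is handed in when it is done.

Besides the shell and the picture viewer there is one more tool, called after ">>>" as name(argument=value, ...) on one line, values as JSON. send_rows: Moves the arm, as the interface text tells. Shifts and turns lie within -1 to 1; 1 stands for 250 mm of shift or 90 degrees of turn. Its arguments: {"type":"object","properties":{"moves":{"type":"array"},"grip":{"type":"number"}},"required":["moves"]}

```bash
ls; mkdir -p pics; cat > h.py <<'E'
import numpy as np, cv2
from rig import readout, viewer, ticket
def cap(n, save=None):
    s=readout.read_state(); p,d=viewer.capture(n)
    if save: cv2.imwrite(f'pics/{save}.png', p[:,:,::-1])
    return p,d,s
def cam(n,s=None):
    c=viewer.camera_info(n); K=np.array([[c['fx'],0,c['cx']],[0,c['fy'],c['cy']],[0,0,1]])
    if n=='wrist':
        T=np.eye(4);T[:3,:3]=s['tcp_rot'];T[:3,3]=s['position']
        M=np.linalg.inv(T@np.array(c['tool_from_camera'])); return K,M[:3,:3],M[:3,3]
    return K,np.array(c['R']),np.array(c['t'])
def ray(C,uv,z):
    K,R,t=C; uv=np.atleast_2d(uv).astype(float)
    d=(np.linalg.inv(K)@np.c_[uv,np.ones(len(uv))].T).T@R; o=-R.T@t
    return o+d*((z-o[2])/d[:,2])[:,None]
def pts(C,d):
    K,R,t=C; v,u=np.mgrid[:d.shape[0],:d.shape[1]]
    p=np.dstack([(u-K[0,2])/K[0,0]*d,(v-K[1,2])/K[1,1]*d,d])
    return (p-t)@R
E
python3 - <<'E'
from h import *
np.set_printoptions(precision=4,suppress=True)
for n in('scene','top','wrist'):
    p,d,s=cap(n,n+'0'); C=cam(n,s); print(n,C[0][0,0],-C[1].T@C[2],C[1][2]); np.savez(f'{n}0.npz',p=p,d=d)
print(s); print(viewer.camera_info('wrist')['tool_from_camera'])
E
```

```text
pics
scene 405.5849756273887 [1.0988 0.4074 0.839 ] [-0.5388 -0.4163 -0.7323]
top 411.61402818861785 [ 0.4316 -0.0022  1.3744] [ 0.0938  0.0146 -0.9955]
wrist 337.68616039865 [ 0.2753 -0.5648  0.3847] [-0.2673 -0.0901 -0.9594]
{'time_s': 0.1, 'joint_positions': array([-81.4464,  30.2729,  82.1485,   0.0007,  67.6922, -10.2279]), 'qvel': array([ 0.0034, -0.1273, -0.0924,  0.0737,  0.0586,  0.026 ]), 'tau': array([ -0.0007, -44.0987, -17.7151,   0.0635,   0.0535,  -0.0001]), 'position': array([ 0.2011, -0.591 ,  0.2217]), 'tcp_rot': array([[ 0.9468,  0.322 , -0.0003],
       [ 0.322 , -0.9468,  0.002 ],
       [ 0.0004, -0.0019, -1.    ]]), 'force': array([0.2654, 0.0877, 0.169 ]), 'moment': array([-0.0555, -0.0318,  0.0212]), 'grasp_force': 0.0, 'opening': 1.0003519285437283}
[[-0.0004 -0.9593 -0.2824  0.0787]
 [ 1.     -0.0007  0.0011 -0.0013]
 [-0.0013 -0.2824  0.9593 -0.163 ]
 [ 0.      0.      0.      1.    ]]
```

View pics/top0.png

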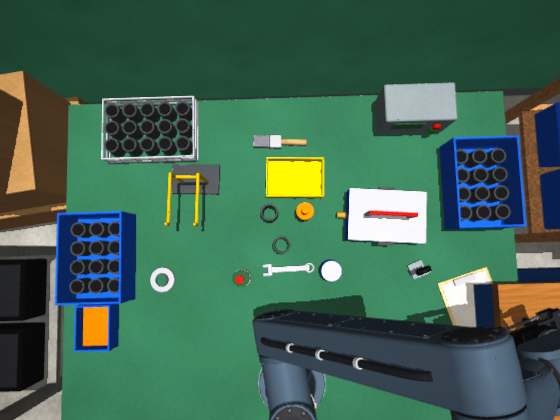

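View pics/scene0.png

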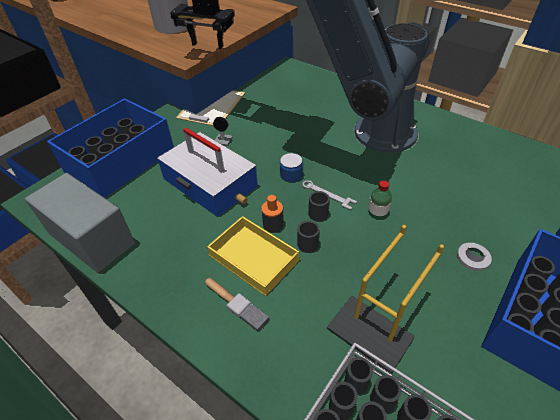

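The top view shows the white lid with its red handle at (393,214), and the capped sleeve at (305,211). The bare sleeves are at (269,213) and (281,245), the bin at (295,177), and the hook prongs at (167–200, 175–228). The bottle is at (242,280) and the wrench at (290,268). The scene view shows the same layout, with a cap on one sleeve only.

```bash
cat > m.py <<'E'
from h import *
np.set_printoptions(precision=4,suppress=True)
def comps(mask,amin):
    n,l,st,c=cv2.connectedComponentsWithStats(mask.astype(np.uint8),connectivity=8)
    return [(l==i,c[i],st[i,4]) for i in range(1,n) if st[i,4]>=amin]
def ang(a): return (a+90)%180-90
E
python3 - <<'E'
from m import *
for n in('top','scene'):
    f=np.load(n+'0.npz');p,d=f['p'],f['d'];C=cam(n);P=pts(C,d)
    hsv=cv2.cvtColor(p,cv2.COLOR_RGB2HSV);H,S,V=cv2.split(hsv)
    tab=(P[...,0]>0.25)&(P[...,0]<0.95)&(abs(P[...,1])<0.62)
    M={'red':((H<5)|(H>173))&(S>150)&(V>80),'orange':(H>7)&(H<18)&(S>180)&(V>120),'yellow':(H>18)&(H<33)&(S>150)&(V>90),'blue':(H>105)&(H<125)&(S>120)&(V>50)&(P[...,2]>.02),
       'dark':(V<75)&(S<100)&(P[...,2]>0.058)&(P[...,2]<0.07)}
    for k,m in M.items():
        for c,cen,a in comps(m&tab&(P[...,2]>0.004),25):
            q=P[c]; zt=np.percentile(q[:,2],95); 
            r=cv2.minAreaRect((q[q[:,2]>zt-0.012][:,:2]*1000).astype(np.float32))
            print(n,k,a,cen.round(),'z5/50/95',np.percentile(q[:,2],[5,50,95]).round(3),'top rect',np.round(r[0]),np.round(r[1]),round(r[2],1))
E
```

```text
top red 39 [436. 126.] z5/50/95 [0.084 0.098 0.105] top rect [ 802. -476.] [22. 12.] 84.2
top red 178 [393. 213.] z5/50/95 [0.151 0.165 0.169] top rect [ 524. -312.] [138.  10.] 85.4
top red 51 [239. 279.] z5/50/95 [0.091 0.109 0.113] top rect [340. 151.] [21. 19.] 87.2
top orange 198 [504. 296.] z5/50/95 [0.181 0.185 0.189] top rect [ 282. -603.] [33. 62.] 89.2
top yellow 1622 [295. 176.] z5/50/95 [0.004 0.008 0.041] top rect [580. -25.] [188. 299.] 88.5
top yellow 491 [184. 193.] z5/50/95 [0.015 0.162 0.171] top rect [555. 174.] [397. 167.] 78.0
top yellow 192 [305. 210.] z5/50/95 [0.066 0.071 0.108] top rect [493. -35.] [ 20. 138.] 70.3
top yellow 54 [341. 214.] z5/50/95 [0.02  0.027 0.033] top rect [ 535. -176.] [27. 16.] 88.4
top blue 1665 [455. 181.] z5/50/95 [0.028 0.082 0.122] top rect [ 598. -310.] [283. 640.] 4.5
top blue 111 [347. 216.] z5/50/95 [0.023 0.049 0.073] top rect [ 475. -131.] [ 99. 253.] 39.9
top blue 1690 [121. 260.] z5/50/95 [0.028 0.081 0.122] top rect [417. 308.] [620. 279.] 89.8
top blue 274 [484. 293.] z5/50/95 [0.027 0.077 0.124] top rect [ 363. -308.] [
[... 4139 characters left out ...]
 z5/50/95 [0.059 0.063 0.069] top rect [408. 546.] [43. 17.] 80.4
scene dark 57 [555. 300.] z5/50/95 [0.059 0.064 0.069] top rect [406. 595.] [41.  8.] 36.4
scene dark 93 [523. 310.] z5/50/95 [0.059 0.064 0.069] top rect [472. 545.] [43. 24.] 79.4
scene dark 83 [550. 323.] z5/50/95 [0.059 0.064 0.069] top rect [466. 599.] [46. 14.] 50.6
scene dark 72 [355. 379.] z5/50/95 [0.058 0.065 0.07 ] top rect [798. 334.] [18. 45.] 0.9
scene dark 66 [383. 398.] z5/50/95 [0.059 0.064 0.069] top rect [797. 392.] [18. 46.] 5.0
scene dark 59 [342. 408.] z5/50/95 [0.058 0.065 0.069] top rect [855. 340.] [15. 44.] 22.1
scene dark 30 [405. 413.] z5/50/95 [0.06  0.063 0.07 ] top rect [798. 434.] [28.  5.] 47.0
```

```bash
python3 - <<'E'
from m import *
for n in('top','scene'):
    f=np.load(n+'0.npz');p,d=f['p'],f['d'];C=cam(n);P=pts(C,d)
    hsv=cv2.cvtColor(p,cv2.COLOR_RGB2HSV);H,S,V=cv2.split(hsv)
    m=(H>18)&(H<33)&(S>120)&(V>60)&(P[...,0]>.3)&(P[...,0]<.9)&(P[...,1]>.15)&(P[...,1]<.6)&(P[...,2]>.15)
    for c,cen,a in comps(m,20):
        q=P[c]; print(n,a,cen.round(1),'z',np.percentile(q[:,2],[5,50,95,100]).round(3))
        r=cv2.fitLine((q[q[:,2]<.176][:,:2]).astype(np.float32),cv2.DIST_HUBER,0,.001,.001).ravel(); 
        i=q[:,0].argmin(); x=q[:,0]; t=q[q[:,2]>.178]
        print('  line',r, 'xrange',x.min(),x.max(),'tipPts',len(t),t.mean(0) if len(t) else '', 'lowx bin',q[x<x.min()+.015].mean(0),'hix',q[x>x.max()-.02].mean(0))
    # sleeve tops: dark blob, ring
    hd=(V<70)&(S<110)
    for name,g in (('s1',(.446,.021)),('s2',(.552,.059))):
        mm=hd&(P[...,2]>.055)&(P[...,2]<.072)&(np.hypot(P[...,0]-g[0],P[...,1]-g[1])<.045)
        q=P[mm]; 
        if len(q)>5: print(n,name,len(q),cv2.minEnclosingCircle((q[:,:2]*1000).astype(np.float32)),np.median(q[:,2]))
    # capped: orange
    mm=(H>4)&(H<19)&(S>150)&(V>100)&(np.hypot(P[...,0]-.55,P[...,1]+.055)<.05)
    for lo,hi in((.062,.08),(.1,.116)):
        q=P[mm&(P[...,2]>lo)&(P[...,2]<hi)]
        if len(q)>5: print(n,'cap',lo,len(q),cv2.minEnclosingCircle((q[:,:2]*1000).astype(np.float32)),np.median(q[:,2]))
    mm=(V>200)&(S<60)&(P[...,2]>.07)&(P[...,2]<.1)&(P[...,1]<-.15)&(P[...,1]>-.5)&(abs(P[...,0]-.527)<.13)
    q=P[mm];print('lid',len(q),cv2.minAreaRect((q[:,:2]*1000).astype(np.float32)),np.median(q[:,2]))
E
```

```text
top 183 [168.3 199. ] z [0.159 0.164 0.178 0.186]
  line [ 0.9996 -0.0269  0.5834  0.3518] xrange 0.5085985146816696 0.6661380243954789 tipPts 9 [0.5113 0.3554 0.1827] lowx bin [0.5147 0.3541 0.1721] hix [0.6562 0.3492 0.1625]
top 177 [196.4 199.2] z [0.16  0.164 0.179 0.187]
  line [ 0.9994 -0.0339  0.5863  0.2678] xrange 0.5037004090585238 0.661638108585817 tipPts 10 [0.5085 0.2708 0.1824] lowx bin [0.5097 0.2698 0.1745] hix [0.6531 0.2653 0.1637]
top s2 9 ((543.5711059570312, 58.08027648925781), 25.651620864868164) 0.058076611698761174
top cap 0.062 37 ((547.8779907226562, -55.245155334472656), 27.960952758789062) 0.06914282802343959
top cap 0.1 8 ((545.5567626953125, -53.87250518798828), 11.234369277954102) 0.10459211945627209
lid 3564 ((525.268798828125, -312.268798828125), (242.44618225097656, 162.47560119628906), 85.62963104248047) 0.08386546658880814
scene 342 [383.5 255.4] z [0.161 0.165 0.18  0.188]
  line [ 0.9991 -0.0422  0.5941  0.2665] xrange 0.5089657096495421 0.6673223842967424 tipPts 22 [0.5125 0.2697 0.1829] lowx bin [0.5147 0.2698 0.1739] hix [0.6591 0.2639 0.1623]
scene 382 [421.6 276.8] z [0.162 0.165 0.18  0.188]
  line [ 0.9991 -0.0424  0.5972  0.35  ] xrange 0.5102446261900601 0.6707244619223488 tipPts 22 [0.5161 0.3532 0.184 ] lowx bin [0.5176 0.3533 0.1751] hix [0.6624 0.3472 0.1629]
scene s1 124 ((447.3450927734375, 18.73765754699707), 29.816679000854492) 0.0615258514047351
scene s2 123 ((551.7150268554688, 58.49653244018555), 27.197917938232422) 0.06124443268294765
scene cap 0.062 195 ((550.918212890625, -57.16952133178711), 27.71809959411621) 0.07145570346380638
scene cap 0.1 56 ((549.5725708007812, -57.478485107421875), 12.886601448059082) 0.10655417513065163
lid 2496 ((527.6195068359375, -314.306884765625), (243.1406707763672, 162.37228393554688), 85.25479888916016) 0.08538549020109074
```

>>> send_rows(moves=[[1.0,-0.3,-0.2,0,0,-0.74],[1.0,-0.3,-0.2,0,0,-0.74],[1.0,-0.3,-0.2,0,0,-0.74],[1.0,-0.3,-0.2,0,0,-0.74],[1.0,-0.3,-0.2,0,0,-0.74],[1.0,-0.3,-0.2,0,0,-0.74],[1.0,-0.3,-0.2,0,0,-0.74],[1.0,-0.3,-0.2,0,0,-0.74],[1.0,-0.3,-0.2,0,0,-0.74],[1.0,-0.3,-0.2,0,0,-0.74]], grip=1)

```text
time_s: 1.15
position: [0.4137, -0.44, 0.2723]
tcp_rot: [[0.083, 0.997, -0.0], [0.997, -0.083, 0.001], [0.001, -0.0, -1.0]]
force: [0.1, 0.5, -0.4]
opening: 1.0
grasp_force: 0.0
```

```bash
cat >> m.py <<'E'
def plan(pos,yaw=None,s=None):
    """shift/turn in tool axes & units from measured pose to pos, tool x at yaw deg, tool down"""
    s=s or readout.read_state(); R=s['tcp_rot']
    sh=R.T@(np.array(pos)-s['position'])/.25
    y0=np.degrees(np.arctan2(R[1,0],R[0,0])); yaw=y0 if yaw is None else yaw
    a=np.radians(yaw); T=np.array([[np.cos(a),np.sin(a),0],[np.sin(a),-np.cos(a),0],[0,0,-1]])
    rv=cv2.Rodrigues(R.T@T)[0].ravel()/(np.pi/2)
    print('t',round(s['time_s'],2),'pos',s['position'],'yaw',round(y0,2),'tilt',R[2,:2],'q',s['joint_positions'].round(0)); print('  F',s['force'].round(1),'open',round(s['opening'],3),'gf',round(s['grasp_force'],1),'-> shift',sh.round(3),'turn',rv.round(3))
def wlook(name=None):
    p,d,s=cap('wrist',name); C=cam('wrist',s); P=pts(C,d); P[d==0]=np.nan
    return p,d,s,C,P,cv2.split(cv2.cvtColor(p,cv2.COLOR_RGB2HSV))
E
python3 - <<'E'
from m import *
p,d,s,C,P,(H,S,V)=wlook('w1')
m=((H<6)|(H>172))&(S>130)&(V>70)
for c,cen,a in comps(m,60):
    q=P[c];z=np.nanpercentile(q[:,2],[5,50,95]); t=q[(q[:,2]>.16)&(q[:,2]<.175)]
    print(a,cen,z, cv2.minAreaRect((t[:,:2]*1000).astype(np.float32)) if len(t)>5 else '')
m=(V>140)&(S<60)&(P[...,2]>.078)&(P[...,2]<.092)
q=P[m]; print('lid',len(q),cv2.minAreaRect((q[:,:2]*1000).astype(np.float32)),np.median(q[:,2]))
plan([.5265,-.313,.24],85.4)
E
```

```text
2050 [416.5327  62.8507] [0.1653 0.1668 0.1681] ((524.4501953125, -338.26416015625), (87.59221649169922, 12.12203311920166), 85.37193298339844)
lid 22384 ((523.88232421875, -352.955322265625), (163.01708984375, 162.30540466308594), 85.35787963867188) 0.08494994601706102
t 1.2 pos [ 0.4136 -0.4402  0.2723] yaw 85.25 tilt [ 0.0004 -0.0003] q [-57.  26.  82.   0.  73. -53.]
  F [0.4 0.5 0.1] open 1.002 gf 0.0 -> shift [0.544 0.408 0.129] turn [-0.    -0.    -0.002]
```

View pics/w1.png

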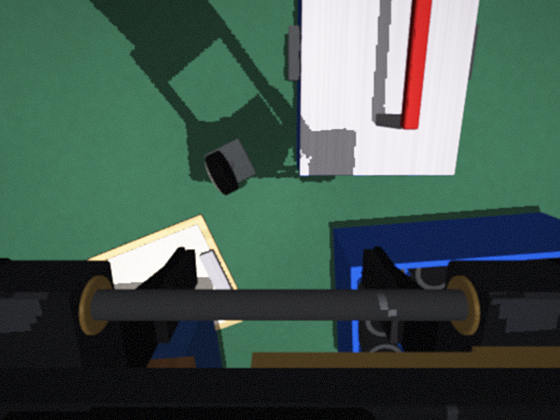

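The wrist picture shows the red bar from (412,128) upward, the lid's near edge at row 175 and the gauge at (230,165). The heights agree with the text: bar top at 0.167, plate top at 0.085. I'll go to the handle.

>>> send_rows(moves=[[0.15,0.11,0,0,0,0],[0.3,0.22,0,0,0,0],[0.43,0.32,0.05,0,0,0],[0.52,0.39,0.12,0,0,0],[0.546,0.409,0.22,0,0,0],[0.546,0.409,0.34,0,0,0],[0.546,0.409,0.44,0,0,0],[0.546,0.409,0.5,0,0,0],[0.546,0.409,0.525,0,0,0],[0.546,0.409,0.525,0,0,0]])

```text
time_s: 2.2
position: [0.5262, -0.3123, 0.1404]
tcp_rot: [[0.082, 0.997, -0.001], [0.997, -0.082, 0.001], [0.001, -0.002, -1.0]]
force: [-0.1, 0.4, 0.6]
opening: 1.0
grasp_force: 0.0
```

```bash
python3 - <<'E'
from m import *
plan([.5266,-.3125,.141],85.4)
E
```

```text
t 2.2 pos [ 0.5262 -0.3123  0.1404] yaw 85.31 tilt [ 0.0011 -0.0015] q [-41.  35.  88.  -0.  57. -36.]
  F [-0.1  0.4  0.6] open 1.0 gf 0.0 -> shift [-0.     0.002 -0.002] turn [-0.001 -0.001 -0.001]
```

Now I'll close on the bar and wait.

>>> send_rows(moves=[[0,0.002,0,0,0,0],[0,0.002,0,0,0,0],[0,0.002,0,0,0,0],[0,0.002,0,0,0,0],[0,0.002,0,0,0,0],[0,0.002,0,0,0,0],[0,0.002,0,0,0,0],[0,0.002,0,0,0,0],[0,0.002,0,0,0,0],[0,0.002,0,0,0,0]], grip=0)

```text
time_s: 3.2
position: [0.5272, -0.3124, 0.1413]
tcp_rot: [[0.08, 0.997, -0.0], [0.997, -0.08, 0.0], [0.0, -0.0, -1.0]]
force: [-0.2, 0.1, 0.7]
opening: 0.169
grasp_force: 0.0
```

```bash
python3 - <<'E'
from m import *
plan([.5266,-.3125,.141],85.4)
E
```

```text
t 3.2 pos [ 0.5272 -0.3124  0.1413] yaw 85.38 tilt [ 0. -0.] q [-41.  35.  88.  -0.  57. -36.]
  F [-0.2  0.1  0.7] open 0.169 gf 0.0 -> shift [-0.001 -0.002  0.001] turn [-0. -0. -0.]
```

>>> send_rows(moves=[[0,0,0,0,0,0],[0,0,0,0,0,0],[0,0,0,0,0,0],[0,0,0,0,0,0],[0,0,-0.03,0,0,0],[0,0,-0.08,0,0,0],[0,0,-0.15,0,0,0],[0,0,-0.25,0,0,0],[0,0,-0.35,0,0,0],[0,0,-0.42,0,0,0],[0,0,-0.44,0,0,0],[0,0,-0.44,0,0,0]])

```text
time_s: 4.4
position: [0.5275, -0.3125, 0.2524]
tcp_rot: [[0.081, 0.997, 0.002], [0.997, -0.081, -0.001], [-0.001, 0.002, -1.0]]
force: [-1.0, 0.1, -4.2]
opening: 0.131
grasp_force: 30.0
```

```bash
python3 - <<'E'
from m import *
cap('scene','s2')
plan([.44,.30,.26],87.8)
E
```

```text
t 4.45 pos [ 0.5268 -0.3121  0.2511] yaw 85.38 tilt [ 0.0003 -0.0004] q [-41.  28.  82.   0.  70. -36.]
  F [ 0.6 -0.2 -4. ] open 0.133 gf 30.0 -> shift [ 2.413 -0.543 -0.034] turn [-0.    -0.    -0.027]
```

View pics/s2.png

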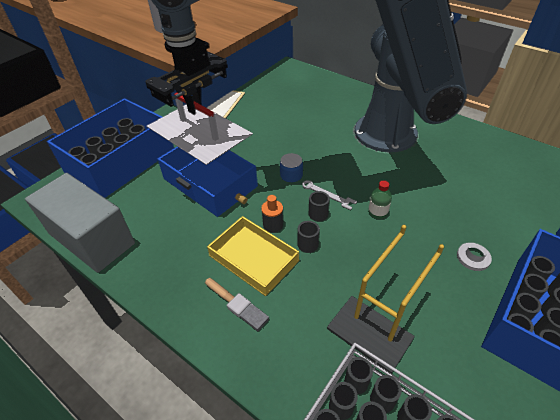

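The scene picture shows the lid held level above the open blue tank at (205,185). Next I carry it to a place in front of the hooks.

>>> send_rows(moves=[[0.03,-0.01,0,0,0,0],[0.09,-0.05,0,0,0,0],[0.18,-0.09,0,0,0,0],[0.29,-0.15,0,0,0,0],[0.41,-0.21,0,0,0,0],[0.53,-0.27,0,0,0,0],[0.64,-0.32,0,0,0,0],[0.74,-0.375,0,0,0,0],[0.82,-0.42,0,0,0,0],[0.88,-0.445,0,0,0,0],[0.914,-0.463,0,0,0,0],[0.914,-0.463,0,0,0,0]])

```text
time_s: 5.65
position: [0.4295, -0.0742, 0.251]
tcp_rot: [[0.079, 0.997, -0.001], [0.997, -0.079, 0.001], [0.001, -0.001, -1.0]]
force: [-0.4, -0.2, -4.6]
opening: 0.132
grasp_force: 30.0
```

>>> send_rows(moves=[[0.03,-0.01,0,0,0,0],[0.09,-0.02,0,0,0,0],[0.18,-0.035,0,0,0,0],[0.29,-0.055,0,0,0,0],[0.41,-0.075,0,0,0,0],[0.53,-0.1,0,0,0,0],[0.64,-0.12,0,0,0,0],[0.74,-0.14,0,0,0,0],[0.83,-0.16,0,0,0,0],[0.9,-0.17,0,0,0,0],[0.95,-0.178,0,0,0,0],[0.95,-0.178,0,0,0,0]])

```text
time_s: 6.85
position: [0.4056, 0.1661, 0.2513]
tcp_rot: [[0.079, 0.997, 0.001], [0.997, -0.079, 0.001], [0.001, 0.001, -1.0]]
force: [0.3, -1.4, -2.9]
opening: 0.132
grasp_force: 30.0
```

>>> send_rows(moves=[[0.03,0,0,0,0,0],[0.08,-0.01,0,0,0,0],[0.15,-0.02,0,0,0,-0.01],[0.23,-0.03,0,0,0,-0.02],[0.31,-0.04,0,0,0,-0.027],[0.39,-0.05,0,0,0,-0.027],[0.47,-0.06,0,0,0,-0.027],[0.53,-0.065,0,0,0,-0.027],[0.57,-0.067,0,0,0,-0.027],[0.58,-0.067,0,0,0,-0.027],[0.58,-0.067,0,0,0,-0.027],[0.58,-0.067,0,0,0,-0.027]])

```text
time_s: 8.05
position: [0.3999, 0.3102, 0.2512]
tcp_rot: [[0.039, 0.999, -0.001], [0.999, -0.039, -0.001], [-0.001, -0.001, -1.0]]
force: [0.3, -0.6, -4.6]
opening: 0.135
grasp_force: 30.0
```

```bash
python3 - <<'E'
from m import *
plan([.40,.311,.189],87.8)
p,d,s=cap('top','t3'); C=cam('top');P=pts(C,d)
H,S,V=cv2.split(cv2.cvtColor(p,cv2.COLOR_RGB2HSV))
p,d,s=cap('scene','s3'); C=cam('scene');P=pts(C,d)
H,S,V=cv2.split(cv2.cvtColor(p,cv2.COLOR_RGB2HSV))
m=((H<6)|(H>172))&(S>130)&(V>70)&(P[...,2]>.2)&(P[...,2]<.32)
for c,cen,a in comps(m,8):
    q=P[c];print(a,cen,np.percentile(q,[5,50,95],axis=0))
E
```

```text
t 8.05 pos [0.3999 0.3102 0.2512] yaw 87.78 tilt [-0.0008 -0.0005] q [25. 19. 97. -0. 64. 27.]
  F [ 0.3 -0.6 -4.6] open 0.135 gf 30.0 -> shift [0.003 0.001 0.249] turn [-0.  0. -0.]
31 [423.3548 160.1935] [[0.3935 0.2381 0.2691]
 [0.4016 0.2422 0.2766]
 [0.4046 0.2485 0.2787]]
168 [476.3869 183.4464] [[0.3984 0.3376 0.268 ]
 [0.406  0.3566 0.2756]
 [0.4086 0.3756 0.2786]]
```

View pics/s3.png

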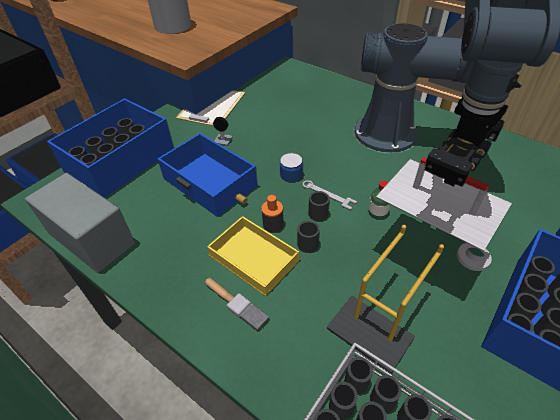

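The scene picture shows the lid held level in front of the hook tips at (404,228) and (441,247), clear of the bottle. I'll lower to entry height and go in over the tips.

>>> send_rows(moves=[[0.01,0,0.04,0,0,0],[0.02,0,0.1,0,0,0],[0.025,0,0.16,0,0,0],[0.025,0,0.22,0,0,0],[0.025,0,0.248,0,0,0],[0.025,0.03,0.248,0,0,0],[0.025,0.08,0.248,0,0,0],[0.025,0.15,0.248,0,0,0],[0.025,0.22,0.248,0,0,0],[0.025,0.29,0.248,0,0,0],[0.025,0.34,0.248,0,0,0],[0.025,0.36,0.248,0,0,0]])

```text
time_s: 9.35
position: [0.493, 0.3137, 0.19]
tcp_rot: [[0.039, 0.999, 0.003], [0.999, -0.039, 0.001], [0.001, 0.003, -1.0]]
force: [0.1, 0.4, -3.8]
opening: 0.129
grasp_force: 30.0
```

>>> send_rows(moves=[[0,0.03,0,0,0,0],[0,0.07,0,0,0,0],[0,0.11,0,0,0,0],[0,0.15,0,0,0,0],[0,0.18,0,0,0,0],[0,0.192,0,0,0,0],[0,0.192,0,0,0,0],[0,0.192,0,0,0,0],[0,0.192,0,0,0,0]])

```text
time_s: 10.25
position: [0.5375, 0.3118, 0.1892]
tcp_rot: [[0.038, 0.999, -0.001], [0.999, -0.038, -0.0], [-0.0, -0.001, -1.0]]
force: [-1.0, 0.4, -4.4]
opening: 0.137
grasp_force: 30.0
```

```bash
python3 - <<'E'
from m import *
plan([.538,.311,.152],87.8)
p,d,s=cap('scene'); cv2.imwrite('pics/s4.png',cv2.resize(p[100:320,300:560,::-1],None,fx=2.5,fy=2.5))
E
```

```text
t 10.25 pos [0.5375 0.3118 0.1892] yaw 87.83 tilt [-0.0002 -0.0008] q [20. 32. 85.  0. 63. 22.]
  F [-1.   0.4 -4.4] open 0.137 gf 30.0 -> shift [-0.003  0.002  0.149] turn [-0.001  0.     0.   ]
```

View pics/s4.png

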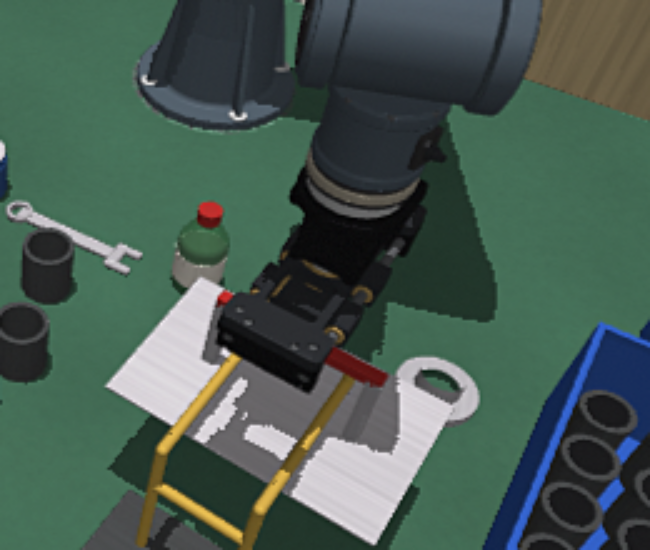

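The crop shows the bar over both prongs, with the plate between prongs and bench. I'll lower gently and watch the force.

>>> send_rows(moves=[[-0.002,0.002,0.03,0,0,0],[-0.002,0.002,0.06,0,0,0],[-0.002,0.002,0.09,0,0,0],[-0.002,0.002,0.11,0,0,0],[-0.002,0.002,0.125,0,0,0],[-0.002,0.002,0.135,0,0,0],[-0.002,0.002,0.14,0,0,0],[-0.002,0.002,0.14,0,0,0],[-0.002,0.002,0.14,0,0,0]])

```text
time_s: 11.2
position: [0.5388, 0.3114, 0.1546]
tcp_rot: [[0.038, 0.999, 0.001], [0.999, -0.038, 0.0], [0.0, 0.001, -1.0]]
force: [-0.1, -0.3, -3.6]
opening: 0.136
grasp_force: 30.0
```

>>> send_rows(moves=[[0,0,0.005,0,0,0],[0,0,0.009,0,0,0],[0,0,0.009,0,0,0],[0,0,0.009,0,0,0]])

```text
time_s: 11.6
position: [0.5387, 0.3114, 0.1522]
tcp_rot: [[0.038, 0.999, 0.0], [0.999, -0.038, 0.0], [0.0, 0.0, -1.0]]
force: [-0.3, -0.2, -2.5]
opening: 0.137
grasp_force: 30.0
```

>>> send_rows(moves=[[0,0,0.004,0,0,0],[0,0,0.005,0,0,0],[0,0,0.005,0,0,0],[0,0,0.005,0,0,0]])

```text
time_s: 12.0
position: [0.5388, 0.3114, 0.1521]
tcp_rot: [[0.038, 0.999, 0.001], [0.999, -0.038, 0.0], [0.0, 0.001, -1.0]]
force: [-3.5, -1.4, 5.3]
opening: 0.134
grasp_force: 30.0
```

>>> send_rows(moves=[[0,0,0,0,0,0],[0,0,0,0,0,0],[0,0,0,0,0,0],[0,0,0,0,0,0],[0,0,0,0,0,0],[0,0,0,0,0,0],[0,0,0,0,0,0],[0,0,0,0,0,0],[0,0,-0.04,0,0,0],[0,0,-0.1,0,0,0],[0,0,-0.2,0,0,0],[0,0,-0.32,0,0,0]], grip=0.6)

```text
time_s: 13.2
position: [0.538, 0.3111, 0.2313]
tcp_rot: [[0.038, 0.999, -0.002], [0.999, -0.038, -0.001], [-0.001, -0.002, -1.0]]
force: [0.5, 1.2, -0.9]
opening: 0.596
grasp_force: 0.0
```

>>> send_rows(moves=[[0,-0.06,-0.06,0,0,0],[-0.1,-0.2,-0.1,0,0,0],[-0.3,-0.3,-0.1,0,0,0],[-0.5,-0.3,-0.1,0,0,0],[-0.7,-0.2,-0.1,0,0,0],[-0.9,-0.1,-0.1,0,0,0],[-1.0,-0.05,-0.1,0,0,0],[-1.0,-0.05,-0.1,0,0,0],[-1.0,-0.05,-0.1,0,0,0]], grip=1)

```text
time_s: 14.1
position: [0.5168, 0.0611, 0.2563]
tcp_rot: [[0.041, 0.999, 0.0], [0.999, -0.041, 0.0], [0.0, 0.0, -1.0]]
force: [-0.5, -0.5, -0.2]
opening: 0.999
grasp_force: 0.0
```

```bash
python3 - <<'E'
from m import *
plan([.45,-.05,.26],87.8)
p,d,s=cap('scene'); cv2.imwrite('pics/s5.png',p[:,:,::-1]); C=cam('scene');P=pts(C,d)
H,S,V=cv2.split(cv2.cvtColor(p,cv2.COLOR_RGB2HSV))
m=((H<6)|(H>172))&(S>130)&(V>70)&(P[...,2]>.14)
for c,cen,a in comps(m,8):
    q=P[c];print(a,cen,np.percentile(q,[5,50,95],axis=0))
m=(V>150)&(S<50)&(P[...,2]>.07)&(P[...,2]<.12)&(P[...,1]>.1)&(P[...,0]>.4)&(P[...,0]<.64)
q=P[m];A=np.c_[q[:,:2],np.ones(len(q))]; print('plane',np.linalg.lstsq(A,q[:,2],rcond=None)[0],np.median(q[:,2]))
E
```

```text
t 14.1 pos [0.5168 0.0611 0.2563] yaw 87.65 tilt [0.0005 0.0004] q [-6. 20. 95.  0. 66. -3.]
  F [-0.5 -0.5 -0.2] open 0.999 gf 0.0 -> shift [-0.455 -0.249 -0.015] turn [ 0.    -0.    -0.002]
454 [415.489  247.1806] [[0.5348 0.2476 0.1705]
 [0.5422 0.3124 0.1774]
 [0.547  0.3727 0.1797]]
plane [ 0.0013 -0.0001  0.0956] 0.09626559813246324
```

View pics/s5.png

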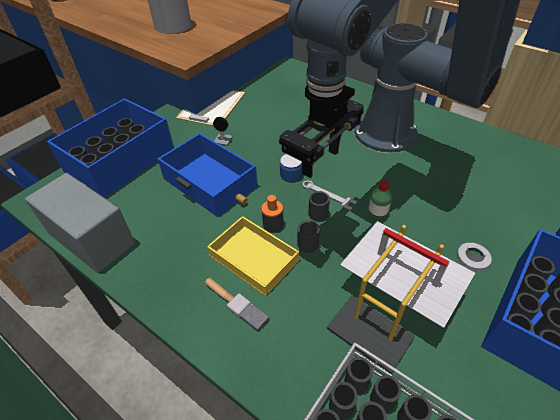

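The picture shows the lid hanging level on both prongs, with the bar at (415,247). The tank is open, with the capped sleeve at (272,212) and the bare ones at (319,205) and (308,237). I'll measure the sleeves from the wrist here.

```bash
cat >> m.py <<'E'
def sleeves(P,V,S,name=''):
    """rings/caps seen by height: blobs with z 55..75 mm, circle fit on their outline"""
    m=(P[...,2]>.055)&(P[...,2]<.076)&(P[...,0]>.3)&(P[...,0]<.75)&(P[...,1]>-.2)&(P[...,1]<.19)
    for c,cen,a in comps(m,150):
        q=P[c]; q=q[q[:,2]>np.percentile(q[:,2],95)-.006]
        (x,y),r=cv2.minEnclosingCircle((q[:,:2]*1000).astype(np.float32))
        h=cv2.convexHull((q[:,:2]*1000).astype(np.float32)); M=cv2.moments(h)
        print(name,'blob',a,cen.round(),'enc',round(x,1),round(y,1),'r',round(r,1),'hullc',round(M['m10']/M['m00'],1),round(M['m01']/M['m00'],1),'z',np.percentile(q[:,2],[50,95]).round(4),'V',np.median(V[c]))
E
python3 - <<'E'
from m import *
p,d,s,C,P,(H,S,V)=wlook('w6')
sleeves(P,V,S,'wrist')
m=(H>4)&(H<19)&(S>150)&(V>90)&(P[...,2]>.098)
q=P[m]; print('knob',len(q),cv2.minEnclosingCircle((q[:,:2]*1000).astype(np.float32)),np.median(q[:,2]))
p,d,s=cap('scene');P=pts(cam('scene'),d);sleeves(P,p[...,1],None,'scene')
H,S,V=cv2.split(cv2.cvtColor(p,cv2.COLOR_RGB2HSV))
# tank & bin in scene
m=(H>18)&(H<33)&(S>120)&(V>60)&(P[...,2]>.034)&(P[...,2]<.046)&(P[...,1]<.15);q=P[m];print('bin rim',cv2.minAreaRect((q[:,:2]*1000).astype(np.float32)))
m=(H>105)&(H<125)&(S>120)&(P[...,2]>.074)&(P[...,2]<.086)&(P[...,1]<-.15)&(P[...,1]>-.46)&(abs(P[...,0]-.527)<.12);q=P[m];print('tank rim',cv2.minAreaRect((q[:,:2]*1000).astype(np.float32)),np.median(q[:,2]))
E
```

```text
wrist blob 933 [115. 107.] enc 343.4 152.1 r 26.2 hullc 344.8 151.9 z [0.0729 0.0757] V 86.0
wrist blob 922 [309. 190.] enc 549.0 58.6 r 27.8 hullc 549.0 58.6 z [0.0646 0.0659] V 45.0
wrist blob 918 [216. 225.] enc 444.7 21.9 r 27.8 hullc 444.7 21.9 z [0.0645 0.066 ] V 86.0
wrist blob 1003 [311. 275.] enc 549.8 -52.5 r 27.2 hullc 550.0 -43.6 z [0.0711 0.0725] V 251.0
wrist blob 773 [168. 351.] enc 362.3 -136.9 r 31.5 hullc 368.6 -142.5 z [0.061  0.0621] V 241.0
knob 48 ((517.9122924804688, 94.55370330810547), 48.57130813598633) 0.3395430855522352
scene blob 213 [290. 162.] enc 359.0 -134.9 r 32.2 hullc 364.1 -134.8 z [0.0613 0.0639] V 214.0
scene blob 232 [236. 184.] enc 536.8 -193.5 r 76.9 hullc 534.8 -193.9 z [0.0726 0.0759] V 43.0
scene blob 185 [319. 199.] enc 444.6 20.6 r 29.5 hullc 445.1 20.3 z [0.0643 0.0674] V 52.0
scene blob 263 [272. 211.] enc 550.7 -56.2 r 28.3 hullc 551.3 -55.6 z [0.0712 0.0741] V 130.0
scene blob 204 [308. 230.] enc 550.3 57.1 r 28.5 hullc 550.2 57.5 z [0.0646 0.0676] V 38.0
bin rim ((638.3048095703125, -52.6937255859375), (243.4326629638672, 185.07125854492188), 87.93872833251953)
tank rim ((527.7438354492188, -315.1691589355469), (248.6836395263672, 164.27389526367188), 85.39810180664062) 0.08018341959985016
```

View pics/w6.png

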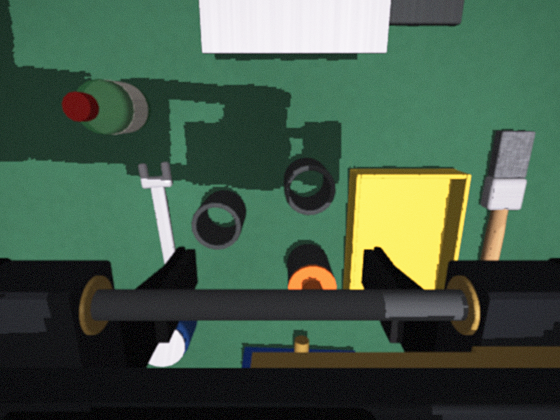

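The wrist picture shows the bare sleeves at (218,218) and (309,185), and the capped one at (312,270), with its cap partly hidden by the gripper. The bin is at (408,230) and the bottle at (105,107). Two views agree on the sleeves to within 2 mm. I'll grasp the knob now.

>>> send_rows(moves=[[-0.1,0.03,0,0,0,0],[-0.25,0.08,0.05,0,0,0],[-0.4,0.13,0.2,0,0,0],[-0.462,0.152,0.35,0,0,0],[-0.462,0.152,0.5,0,0,0],[-0.462,0.152,0.62,0,0,0],[-0.462,0.152,0.7,0,0,0],[-0.462,0.152,0.725,0,0,0],[-0.462,0.152,0.725,0,0,0],[-0.462,0.152,0.725,0,0,0]])

```text
time_s: 15.25
position: [0.5509, -0.0543, 0.0756]
tcp_rot: [[0.037, 0.999, 0.002], [0.999, -0.037, -0.001], [-0.0, 0.002, -1.0]]
force: [0.2, 0.7, -0.7]
opening: 1.0
grasp_force: 0.0
```

>>> send_rows(moves=[[0,0,0,0,0,0],[0,0,0,0,0,0],[0,0,0,0,0,0],[0,0,0,0,0,0],[0,0,0,0,0,0],[0,0,0,0,0,0],[0,0,0,0,0,0],[0,0,0,0,0,0],[0,0,0,0,0,0],[0,0,0,0,0,0],[0,0,0,0,0,0]], grip=0)

```text
time_s: 16.35
position: [0.5501, -0.0549, 0.0745]
tcp_rot: [[0.038, 0.999, -0.0], [0.999, -0.038, 0.0], [0.0, -0.0, -1.0]]
force: [0.0, -0.3, 0.1]
opening: 0.267
grasp_force: 30.0
```

>>> send_rows(moves=[[0,0,-0.03,0,0,0],[0,0,-0.07,0,0,0],[0,0,-0.12,0,0,0],[0,0,-0.18,0,0,0],[0,0,-0.24,0,0,0],[0,0.03,-0.28,0,0,0],[0.02,0.12,-0.28,0,0,0],[0.05,0.25,-0.28,0,0,0],[0.1,0.37,-0.28,0,0,0],[0.12,0.45,-0.28,0,0,0],[0.12,0.45,-0.28,0,0,0],[0.12,0.45,-0.28,0,0,0]])

```text
time_s: 17.55
position: [0.6631, -0.0291, 0.1451]
tcp_rot: [[0.038, 0.999, -0.001], [0.999, -0.038, -0.0], [-0.0, -0.001, -1.0]]
force: [0.2, -0.7, -1.3]
opening: 0.268
grasp_force: 30.0
```

```bash
python3 - <<'E'
from m import *
plan([.664,-.029,.032],87.8)
p,d,s=cap('scene'); cv2.imwrite('pics/s7.png',cv2.resize(p[100:320,160:420,::-1],None,fx=2.5,fy=2.5))
sleeves(pts(cam('scene'),d),p[...,1],None,'scene')
E
```

```text
t 17.55 pos [ 0.6631 -0.0291  0.1451] yaw 87.84 tilt [-0.0002 -0.0007] q [-12.  38.  80.  -0.  62. -10.]
  F [ 0.2 -0.7 -1.3] open 0.268 gf 30.0 -> shift [0.    0.004 0.452] turn [-0.  0.  0.]
scene blob 253 [291. 160.] enc 357.6 -135.6 r 34.4 hullc 357.6 -135.2 z [0.0614 0.0639] V 219.0
scene blob 185 [319. 199.] enc 445.0 21.7 r 29.5 hullc 445.4 20.7 z [0.0645 0.068 ] V 38.0
scene blob 154 [380. 200.] enc 345.6 151.5 r 25.1 hullc 353.0 153.1 z [0.0734 0.0759] V 84.5
scene blob 189 [272. 210.] enc 550.4 -57.6 r 29.5 hullc 550.5 -56.9 z [0.0646 0.0673] V 41.0
scene blob 207 [308. 230.] enc 549.6 57.8 r 28.3 hullc 549.6 57.7 z [0.0646 0.0673] V 39.0
```

View pics/s7.png

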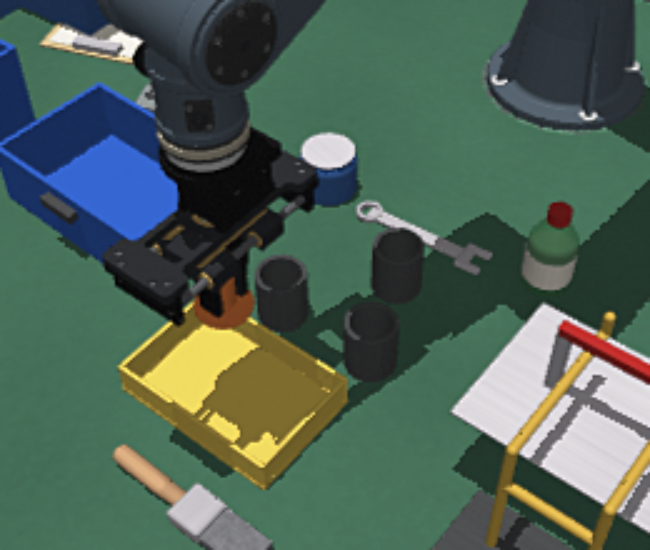

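The crop shows the cap held over the yellow bin and three bare sleeves standing at (282,292), (398,265) and (370,340). I'll put the cap down in the bin.

>>> send_rows(moves=[[0,0,0.05,0,0,0],[0,0,0.13,0,0,0],[0,0,0.23,0,0,0],[0,0,0.33,0,0,0],[0,0,0.41,0,0,0],[0,0,0.44,0,0,0],[0,0,0.445,0,0,0],[0,0,0.445,0,0,0],[0,0,0.445,0,0,0]])

```text
time_s: 18.5
position: [0.6645, -0.0295, 0.0345]
tcp_rot: [[0.038, 0.999, 0.002], [0.999, -0.038, -0.0], [-0.0, 0.002, -1.0]]
force: [1.0, 0.3, -0.2]
opening: 0.268
grasp_force: 30.0
```

>>> send_rows(moves=[[0,0,0,0,0,0],[0,0,0,0,0,0],[0,0,0,0,0,0],[0,0,0,0,0,0],[0,0,0,0,0,0],[0,0,-0.03,0,0,0],[0,0,-0.1,0,0,0],[0,0,-0.25,0,0,0],[0,0,-0.43,0,0,0],[0,0,-0.62,0,0,0],[0,0,-0.75,0,0,0],[0,0,-0.75,0,0,0]], grip=0.5)

```text
time_s: 19.7
position: [0.6674, -0.0298, 0.2282]
tcp_rot: [[0.038, 0.999, 0.013], [0.999, -0.038, -0.003], [-0.002, 0.013, -1.0]]
force: [0.1, 0.5, -0.6]
opening: 0.501
grasp_force: 0.0
```

>>> send_rows(moves=[[-0.1,-0.2,0,0,0,0.1],[-0.15,-0.35,0,0,0,0.2],[-0.15,-0.45,0,0,0,0.3],[-0.15,-0.45,0,0,0,0.4],[-0.15,-0.45,0,0,0,0.5],[-0.15,-0.45,0,0,0,0.6],[-0.15,-0.45,0,0,0,0.7],[-0.15,-0.45,0,0,0,0.8],[-0.15,-0.45,0,0,0,0.9],[-0.15,-0.45,0,0,0,0.976],[-0.15,-0.45,0,0,0,0.976],[-0.15,-0.45,0,0,0,0.976]], grip=1)

```text
time_s: 20.9
position: [0.5492, -0.0622, 0.2202]
tcp_rot: [[1.0, -0.0, -0.002], [-0.0, -1.0, 0.001], [-0.002, -0.001, -1.0]]
force: [0.1, -0.2, 0.6]
opening: 1.002
grasp_force: 0.0
```

```bash
python3 - <<'E'
from m import *
p,d,s,C,P,(H,S,V)=wlook('w8')
sleeves(P,V,S,'wrist')
p,d,s=cap('scene');P=pts(cam('scene'),d);sleeves(P,p[...,1],None,'scene')
H,S,V=cv2.split(cv2.cvtColor(p,cv2.COLOR_RGB2HSV))
m=(H>4)&(H<18)&(S>180)&(V>110)
for c,cen,a in comps(m&(P[...,0]<.9)&(P[...,2]<.2)&(P[...,0]>.3),40):
    print('cap',a,cen,np.percentile(P[c],[5,50,95],axis=0))
plan([.549,-.056,.030],0)
E
```

```text
wrist blob 593 [244.  67.] enc 665.3 -29.7 r 11.8 hullc 665.3 -29.7 z [0.0598 0.0612] V 250.0
wrist blob 1398 [416. 195.] enc 543.6 -192.8 r 73.4 hullc 548.0 -193.0 z [0.0726 0.0756] V 68.0
wrist blob 1118 [273. 194.] enc 550.4 -54.9 r 27.8 hullc 550.3 -54.9 z [0.0645 0.0658] V 39.0
wrist blob 1279 [156. 194.] enc 549.7 59.0 r 28.2 hullc 549.8 58.9 z [0.0643 0.0656] V 44.0
wrist blob 324 [213. 274.] enc 459.3 10.3 r 20.0 hullc 462.0 9.1 z [0.0641 0.0654] V 63.0
wrist blob 872 [342. 344.] enc 366.4 -132.5 r 30.7 hullc 375.3 -132.6 z [0.0607 0.0619] V 238.0
scene blob 236 [237. 184.] enc 529.7 -194.0 r 71.7 hullc 527.5 -194.0 z [0.0722 0.0757] V 43.0
scene blob 187 [319. 199.] enc 444.4 21.0 r 28.8 hullc 445.2 20.5 z [0.0646 0.0677] V 38.0
scene blob 184 [272. 210.] enc 550.4 -56.8 r 29.3 hullc 550.2 -56.5 z [0.0647 0.0672] V 37.0
scene blob 203 [308. 230.] enc 550.0 56.8 r 28.7 hullc 549.7 57.4 z [0.0646 0.0671] V 39.0
cap 153 [252.2026 250.4183] [[ 0.6431 -0.0526  0.0223]
 [ 0.6707 -0.0258  0.0266]
 [ 0.6904 -0.0069  0.0615]]
t 21.0 pos [ 0.5494 -0.0622  0.2203] yaw 0.02 tilt [-0.0011 -0.0004] q [-18.  25.  93.   0.  63.  72.]
  F [-0.3  0.2 -0.1] open 1.002 gf 0.0 -> shift [-0.001 -0.025  0.761] turn [-0.     0.001  0.   ]
```

View pics/w8.png

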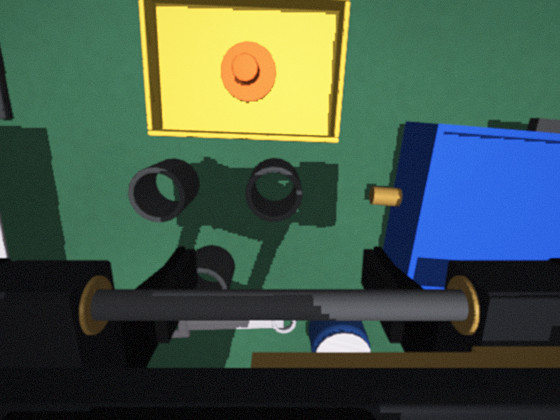

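The wrist picture shows the cap standing in the bin at (247,68), and sleeves at (273,190), (162,190) and (213,272). I'll take the sleeve below the tool.

>>> send_rows(moves=[[0.004,-0.029,0.08,0,0,0],[0.004,-0.029,0.22,0,0,0],[0.004,-0.029,0.38,0,0,0],[0.004,-0.029,0.53,0,0,0],[0.004,-0.029,0.66,0,0,0],[0.004,-0.029,0.73,0,0,0],[0.004,-0.029,0.76,0,0,0],[0.004,-0.029,0.76,0,0,0],[0.004,-0.029,0.76,0,0,0]])

```text
time_s: 21.9
position: [0.5515, -0.0554, 0.0315]
tcp_rot: [[1.0, -0.0, 0.001], [-0.0, -1.0, -0.0], [0.001, 0.0, -1.0]]
force: [1.3, -0.4, 0.4]
opening: 0.999
grasp_force: 0.0
```

>>> send_rows(moves=[[0,0,0,0,0,0],[0,0,0,0,0,0],[0,0,0,0,0,0],[0,0,0,0,0,0],[0,0,0,0,0,0],[0,0,0,0,0,0],[0,0,0,0,0,0],[0,0,0,0,0,0]], grip=0)

```text
time_s: 22.7
position: [0.5511, -0.0555, 0.0312]
tcp_rot: [[1.0, -0.0, 0.001], [-0.0, -1.0, -0.001], [0.001, 0.001, -1.0]]
force: [0.0, -2.9, 5.4]
opening: 0.633
grasp_force: 30.0
```

>>> send_rows(moves=[[0,0,-0.03,0,0,0],[0,0,-0.09,0,0,0],[0,0,-0.18,0,0,0],[0,0,-0.29,0,0,0],[0,0,-0.4,0,0,0],[0,0,-0.5,0,0,0],[0,0,-0.55,0,0,0],[0,0,-0.56,0,0,0]])

```text
time_s: 23.5
position: [0.5511, -0.0549, 0.1717]
tcp_rot: [[1.0, -0.001, 0.002], [-0.001, -1.0, -0.0], [0.002, 0.0, -1.0]]
force: [0.0, -0.1, -3.9]
opening: 0.635
grasp_force: 30.0
```

>>> send_rows(moves=[[-0.01,0.04,0,0,0,-0.05],[-0.02,0.12,0,0,0,-0.13],[-0.03,0.22,0,0,0,-0.22],[-0.05,0.32,0,0,0,-0.31],[-0.06,0.43,0,0,0,-0.4],[-0.07,0.54,0,0,0,-0.49],[-0.08,0.65,0,0,0,-0.58],[-0.09,0.74,0,0,0,-0.67],[-0.1,0.82,0,0,0,-0.76],[-0.11,0.87,0,0,0,-0.85],[-0.12,0.9,0,0,0,-0.92],[-0.12,0.9,0,0,0,-0.949]])

```text
time_s: 24.7
position: [0.5192, -0.2806, 0.1684]
tcp_rot: [[0.079, 0.997, -0.003], [0.997, -0.079, 0.003], [0.002, -0.004, -1.0]]
force: [0.8, 0.7, -5.7]
opening: 0.634
grasp_force: 30.0
```

```bash
python3 - <<'E'
from m import *
plan([.521,-.382,.171],85.4)
p,d,s=cap('scene','s9');P=pts(cam('scene'),d);sleeves(P,p[...,1],None,'scene')
E
```

```text
t 24.7 pos [ 0.5192 -0.2806  0.1684] yaw 85.45 tilt [ 0.0023 -0.0035] q [-39.  31.  90.  -0.  59. -35.]
  F [ 0.8  0.7 -5.7] open 0.634 gf 30.0 -> shift [-0.404  0.039 -0.011] turn [-0.002 -0.001  0.001]
scene blob 256 [291. 160.] enc 357.9 -135.2 r 33.2 hullc 358.4 -134.6 z [0.0612 0.0636] V 102.5
scene blob 226 [237. 184.] enc 531.3 -194.7 r 74.4 hullc 525.0 -193.6 z [0.0718 0.0758] V 43.0
scene blob 192 [319. 199.] enc 446.0 19.1 r 29.3 hullc 445.2 19.9 z [0.0646 0.067 ] V 49.5
scene blob 202 [308. 230.] enc 549.7 57.7 r 28.2 hullc 549.7 57.4 z [0.0646 0.0674] V 57.0
```

>>> send_rows(moves=[[-0.04,0.01,0,0,0,0],[-0.12,0.02,0,0,0,0],[-0.22,0.03,0,0,0,0],[-0.32,0.039,0,0,0,0],[-0.39,0.039,0,0,0,0],[-0.404,0.039,0.02,0,0,0],[-0.404,0.039,0.08,0,0,0],[-0.404,0.039,0.18,0,0,0],[-0.404,0.039,0.29,0,0,0],[-0.404,0.039,0.4,0,0,0],[-0.404,0.039,0.47,0,0,0],[-0.404,0.039,0.5,0,0,0]])

```text
time_s: 25.95
position: [0.5208, -0.3795, 0.043]
tcp_rot: [[0.08, 0.997, -0.004], [0.997, -0.08, 0.005], [0.004, -0.004, -1.0]]
force: [-1.2, 0.0, -4.7]
opening: 0.635
grasp_force: 30.0
```

>>> send_rows(moves=[[0,0,0.01,0,0,0],[0,0,0.01,0,0,0],[0,0,0.01,0,0,0]])

```text
time_s: 26.25
position: [0.5231, -0.3822, 0.0445]
tcp_rot: [[0.08, 0.997, 0.002], [0.997, -0.08, -0.002], [-0.001, 0.002, -1.0]]
force: [0.9, 0.1, -4.3]
opening: 0.636
grasp_force: 30.0
```

>>> send_rows(moves=[[0,0,0.01,0,0,0],[0,0,0.018,0,0,0],[0,0,0.023,0,0,0],[0,0,0.026,0,0,0],[0,0,0.028,0,0,0],[0,0,0.028,0,0,0],[0,0,0.028,0,0,0]])

```text
time_s: 26.95
position: [0.5223, -0.3816, 0.0372]
tcp_rot: [[0.08, 0.997, 0.0], [0.997, -0.08, -0.0], [-0.0, 0.0, -1.0]]
force: [-2.9, 1.4, 4.6]
opening: 0.633
grasp_force: 30.0
```

>>> send_rows(moves=[[0,0,0,0,0,0],[0,0,0,0,0,0],[0,0,0,0,0,0],[0,0,-0.02,0,0,0],[0,0,-0.08,0,0,0],[0,0,-0.18,0,0,0],[0,0,-0.32,0,0,0],[0,0,-0.48,0,0,0],[0,0,-0.62,0,0,0],[0,0,-0.73,0,0,0],[0,0,-0.76,0,0,0]], grip=0.8)

```text
time_s: 28.05
position: [0.5241, -0.3832, 0.2317]
tcp_rot: [[0.08, 0.997, 0.007], [0.997, -0.08, -0.007], [-0.006, 0.007, -1.0]]
force: [0.3, -0.5, 0.9]
opening: 0.798
grasp_force: 0.0
```

>>> send_rows(moves=[[0.06,0,0,0,0,0.08],[0.18,0,0,0,0,0.17],[0.34,0,0,0,0,0.26],[0.5,0,0,0,0,0.35],[0.66,0,0,0,0,0.44],[0.82,0,0,0,0,0.53],[0.96,0,0,0,0,0.62],[1.0,0,0,0,0,0.71],[1.0,0,0,0,0,0.8],[1.0,0,0,0,0,0.89],[1.0,0,0,0,0,0.949],[1.0,0,0,0,0,0.949]], grip=1)

```text
time_s: 29.25
position: [0.5419, -0.132, 0.2257]
tcp_rot: [[1.0, -0.0, -0.001], [-0.0, -1.0, 0.001], [-0.001, -0.001, -1.0]]
force: [-0.0, -0.2, 0.4]
opening: 1.002
grasp_force: 0.0
```

```bash
python3 - <<'E'
from m import *
p,d,s,C,P,(H,S,V)=wlook('w10')
sleeves(P,V,S,'wrist')
p,d,s=cap('scene','s10');P=pts(cam('scene'),d);sleeves(P,p[...,1],None,'scene')
q=P[(P[...,2]>.058)&(P[...,2]<.078)&(abs(P[...,0]-.52)<.05)&(abs(P[...,1]+.382)<.05)]
print('in tank',len(q),q.mean(0),cv2.minEnclosingCircle((q[:,:2]*1000).astype(np.float32)))
plan([.5495,.058,.031],0)
E
```

```text
wrist blob 602 [167.  59.] enc 665.4 -30.1 r 11.9 hullc 665.3 -30.1 z [0.0596 0.0609] V 249.0
wrist blob 723 [342. 193.] enc 536.6 -192.3 r 80.9 hullc 540.7 -192.4 z [0.0727 0.0758] V 70.0
wrist blob 1412 [ 87. 185.] enc 549.6 58.7 r 28.1 hullc 549.6 58.6 z [0.0641 0.0654] V 78.0
wrist blob 526 [132. 268.] enc 449.4 22.5 r 25.9 hullc 457.0 26.3 z [0.0641 0.0653] V 62.0
wrist blob 1314 [281. 340.] enc 359.4 -132.7 r 31.7 hullc 369.2 -132.8 z [0.0606 0.0617] V 241.0
scene blob 260 [291. 161.] enc 357.0 -133.6 r 33.4 hullc 357.9 -135.0 z [0.0614 0.0639] V 214.0
scene blob 226 [237. 184.] enc 536.1 -195.4 r 80.3 hullc 521.6 -193.6 z [0.0724 0.0754] V 43.0
scene blob 184 [319. 199.] enc 445.7 19.6 r 29.1 hullc 444.8 20.2 z [0.0646 0.067 ] V 39.0
scene blob 156 [380. 200.] enc 345.3 151.7 r 25.7 hullc 349.4 153.5 z [0.073  0.0754] V 81.5
scene blob 198 [308. 230.] enc 548.5 57.7 r 28.8 hullc 549.5 57.5 z [0.0645 0.0671] V 60.5
in tank 291 [ 0.5187 -0.3993  0.0674] ((517.0156860351562, -404.64813232421875), 52.536376953125)
t 29.35 pos [ 0.542  -0.1322  0.2258] yaw 0.09 tilt [-0.001  -0.0005] q [-25.  25.  92.  -0.  64.  65.]
  F [-0.2 -0.2  0.1] open 1.001 gf 0.0 -> shift [ 0.032 -0.76   0.78 ] turn [-0.     0.001  0.001]
```

View pics/s10.png

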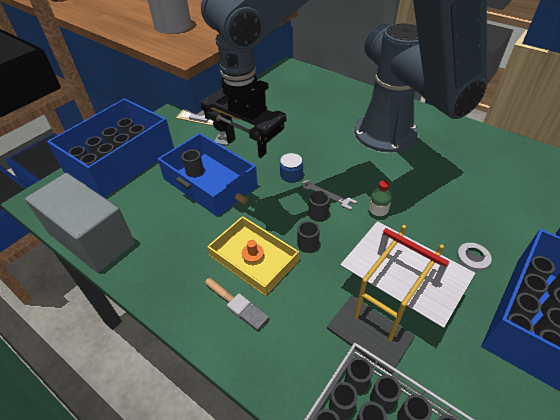

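The scene picture shows the first sleeve upright in the tank at (192,162), the cap in the bin at (252,252), and the other two sleeves at (319,205) and (308,237). Next sleeve.

>>> send_rows(moves=[[0.01,-0.06,0,0,0,0],[0.02,-0.18,0,0,0,0],[0.03,-0.34,0,0,0,0],[0.03,-0.5,0,0,0,0],[0.03,-0.65,0.03,0,0,0],[0.03,-0.74,0.12,0,0,0],[0.03,-0.763,0.27,0,0,0],[0.03,-0.763,0.43,0,0,0],[0.03,-0.763,0.58,0,0,0],[0.03,-0.763,0.7,0,0,0],[0.03,-0.763,0.77,0,0,0],[0.03,-0.763,0.78,0,0,0]])

```text
time_s: 30.55
position: [0.548, 0.0594, 0.0289]
tcp_rot: [[1.0, 0.001, -0.005], [0.001, -1.0, 0.001], [-0.005, -0.001, -1.0]]
force: [0.2, -1.2, 0.3]
opening: 1.003
grasp_force: 0.0
```

>>> send_rows(moves=[[0,0,0,0,0,0],[0,0,0,0,0,0],[0,0,0,0,0,0],[0,0,0,0,0,0],[0,0,0,0,0,0],[0,0,0,0,0,0],[0,0,0,0,0,0],[0,0,0,0,0,0],[0,0,0,0,0,0]], grip=0)

```text
time_s: 31.45
position: [0.5505, 0.0581, 0.0322]
tcp_rot: [[1.0, -0.0, 0.001], [-0.0, -1.0, -0.0], [0.001, 0.0, -1.0]]
force: [-1.1, -0.8, 6.9]
opening: 0.636
grasp_force: 30.0
```

>>> send_rows(moves=[[0,0,-0.03,0,0,0],[0,0,-0.09,0,0,0],[0,0,-0.18,0,0,0],[0,0,-0.29,0,0,0],[0,0,-0.4,0,0,0],[0,0,-0.5,0,0,0],[0,0,-0.55,0,0,0],[0,0,-0.56,0,0,0]])

```text
time_s: 32.25
position: [0.5504, 0.0584, 0.1723]
tcp_rot: [[1.0, -0.001, 0.002], [-0.001, -1.0, 0.0], [0.002, -0.0, -1.0]]
force: [0.3, -0.4, -4.1]
opening: 0.637
grasp_force: 30.0
```

>>> send_rows(moves=[[0,0.04,0,0,0,-0.05],[-0.01,0.12,0,0,0,-0.13],[-0.02,0.22,0,0,0,-0.22],[-0.03,0.33,0,0,0,-0.31],[-0.04,0.45,0,0,0,-0.4],[-0.05,0.57,0,0,0,-0.49],[-0.06,0.69,0,0,0,-0.58],[-0.07,0.8,0,0,0,-0.67],[-0.08,0.89,0,0,0,-0.76],[-0.09,0.95,0,0,0,-0.85],[-0.096,0.98,0,0,0,-0.92],[-0.096,0.98,0,0,0,-0.949]])

```text
time_s: 33.45
position: [0.5245, -0.1875, 0.1693]
tcp_rot: [[0.08, 0.997, -0.003], [0.997, -0.08, 0.002], [0.001, -0.004, -1.0]]
force: [0.8, 0.5, -4.3]
opening: 0.64
grasp_force: 30.0
```

```bash
python3 - <<'E'
from m import *
plan([.5265,-.3125,.039],85.4)
p,d,s=cap('scene');P=pts(cam('scene'),d);sleeves(P,p[...,1],None,'scene')
E
```

```text
t 33.45 pos [ 0.5245 -0.1875  0.1693] yaw 85.43 tilt [ 0.0014 -0.0035] q [-31.  29.  95.  -0.  56. -27.]
  F [ 0.8  0.5 -4.3] open 0.64 gf 30.0 -> shift [-0.499  0.05   0.52 ] turn [-0.002 -0.001  0.   ]
scene blob 264 [291. 161.] enc 357.0 -134.2 r 33.8 hullc 358.5 -134.7 z [0.0611 0.0634] V 209.0
scene blob 229 [237. 184.] enc 534.1 -193.7 r 75.4 hullc 534.3 -194.1 z [0.0725 0.0757] V 43.0
scene blob 185 [309. 200.] enc 463.9 -0.9 r 29.2 hullc 463.6 -0.3 z [0.0647 0.0669] V 54.0
```

Sleeve B has just been knocked aside, to about (0.463, 0.000). I'll place the one in hand, then measure B again.

>>> send_rows(moves=[[-0.04,0.01,0,0,0,0],[-0.12,0.02,0,0,0,0],[-0.23,0.03,0,0,0,0],[-0.34,0.04,0,0,0,0],[-0.44,0.046,0,0,0,0],[-0.49,0.046,0,0,0,0],[-0.499,0.046,0.06,0,0,0],[-0.499,0.046,0.16,0,0,0],[-0.499,0.046,0.28,0,0,0],[-0.499,0.046,0.39,0,0,0],[-0.499,0.046,0.47,0,0,0],[-0.499,0.046,0.51,0,0,0]])

```text
time_s: 34.7
position: [0.5261, -0.3113, 0.0414]
tcp_rot: [[0.081, 0.997, -0.003], [0.997, -0.081, 0.003], [0.002, -0.003, -1.0]]
force: [-0.2, 0.1, -4.8]
opening: 0.636
grasp_force: 30.0
```

>>> send_rows(moves=[[0,0,0.01,0,0,0],[0,0,0.014,0,0,0],[0,0,0.014,0,0,0],[0,0,0.014,0,0,0]])

```text
time_s: 35.1
position: [0.5281, -0.3125, 0.0415]
tcp_rot: [[0.08, 0.997, 0.002], [0.997, -0.08, -0.002], [-0.001, 0.002, -1.0]]
force: [-0.7, -0.1, -4.3]
opening: 0.634
grasp_force: 30.0
```

Contact should come near 0.038.

>>> send_rows(moves=[[0,0,0.008,0,0,0],[0,0,0.013,0,0,0],[0,0,0.016,0,0,0],[0,0,0.017,0,0,0],[0,0,0.017,0,0,0],[0,0,0.017,0,0,0]])

```text
time_s: 35.7
position: [0.5278, -0.3123, 0.0382]
tcp_rot: [[0.08, 0.997, 0.001], [0.997, -0.08, -0.001], [-0.001, 0.001, -1.0]]
force: [-3.1, 1.1, 7.3]
opening: 0.636
grasp_force: 30.0
```

>>> send_rows(moves=[[0,0,0,0,0,0],[0,0,0,0,0,0],[0,0,0,0,0,0],[0,0,-0.02,0,0,0],[0,0,-0.08,0,0,0],[0,0,-0.18,0,0,0],[0,0,-0.32,0,0,0],[0,0,-0.48,0,0,0],[0,0,-0.62,0,0,0],[0,0,-0.73,0,0,0],[0,0,-0.76,0,0,0]], grip=0.8)

```text
time_s: 36.8
position: [0.5291, -0.3133, 0.231]
tcp_rot: [[0.08, 0.997, 0.007], [0.997, -0.08, -0.006], [-0.005, 0.007, -1.0]]
force: [0.4, 0.4, -0.1]
opening: 0.798
grasp_force: 0.0
```

>>> send_rows(moves=[[0.06,-0.02,0,0,0,0.08],[0.18,-0.06,0,0,0,0.17],[0.34,-0.12,0,0,0,0.26],[0.5,-0.19,0,0,0,0.35],[0.66,-0.26,0,0,0,0.44],[0.82,-0.32,0,0,0,0.53],[0.96,-0.37,0,0,0,0.62],[1.0,-0.39,0,0,0,0.71],[1.0,-0.39,0,0,0,0.8],[1.0,-0.39,0,0,0,0.89],[1.0,-0.39,0,0,0,0.949],[1.0,-0.39,0,0,0,0.949]], grip=1)

```text
time_s: 38.0
position: [0.4496, -0.0546, 0.2256]
tcp_rot: [[1.0, -0.0, -0.001], [-0.0, -1.0, 0.0], [-0.001, -0.0, -1.0]]
force: [1.1, -0.2, 0.6]
opening: 1.0
grasp_force: 0.0
```

```bash
python3 - <<'E'
from m import *
p,d,s,C,P,(H,S,V)=wlook('w11')
sleeves(P,V,S,'wrist')
m=(P[...,2]>.004)&(P[...,2]<.05)&(abs(P[...,0]-.46)<.08)&(abs(P[...,1])<.1)
for c,cen,a in comps(m,40): print('low',a,np.nanpercentile(P[c],[1,50,99],axis=0).round(3).tolist())
p,d,s=cap('scene','s11');P=pts(cam('scene'),d);sleeves(P,p[...,1],None,'scene')
plan([.463,0,.031],0)
E
```

```text
wrist blob 1856 [434.  92.] enc 536.4 -192.2 r 80.5 hullc 535.2 -192.1 z [0.0724 0.0757] V 75.0
wrist blob 1136 [223. 180.] enc 463.6 1.5 r 27.9 hullc 463.6 1.4 z [0.0645 0.0658] V 47.0
wrist blob 1330 [344. 270.] enc 365.2 -124.4 r 28.3 hullc 364.7 -123.5 z [0.0608 0.062 ] V 249.0
low 284 [[0.461, -0.026, 0.005], [0.485, -0.016, 0.028], [0.491, 0.011, 0.05]]
low 554 [[0.441, -0.014, 0.005], [0.448, 0.016, 0.029], [0.476, 0.023, 0.05]]
low 72 [[0.38, 0.058, 0.004], [0.382, 0.071, 0.007], [0.383, 0.087, 0.01]]
low 52 [[0.38, -0.075, 0.004], [0.382, -0.065, 0.008], [0.384, -0.056, 0.01]]
scene blob 264 [291. 161.] enc 358.1 -134.1 r 32.5 hullc 358.4 -134.8 z [0.0613 0.064 ] V 213.0
scene blob 216 [238. 183.] enc 528.4 -193.9 r 70.5 hullc 522.4 -193.4 z [0.0722 0.0757] V 43.0
scene blob 154 [380. 200.] enc 345.5 152.2 r 26.0 hullc 349.9 153.8 z [0.0726 0.0754] V 84.0
scene blob 185 [309. 200.] enc 462.9 0.6 r 29.2 hullc 463.5 -0.0 z [0.0644 0.0671] V 38.0
t 38.1 pos [ 0.4498 -0.0547  0.2257] yaw 0.09 tilt [-0.001  -0.0004] q [-21.  17. 106.   0.  58.  69.]
  F [ 0.4 -0.1  0.1] open 1.004 gf 0.0 -> shift [ 0.054 -0.218  0.779] turn [-0.     0.001  0.001]
```

View pics/w11.png

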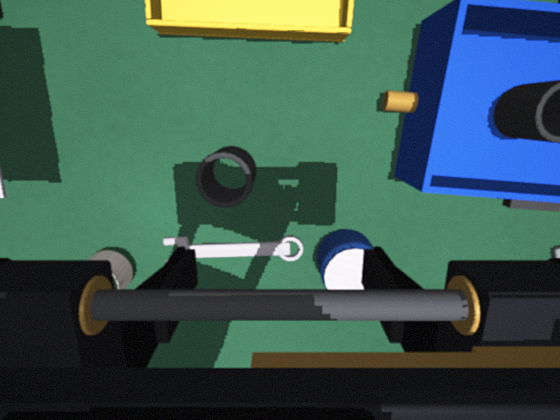

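The wrist picture shows sleeve B upright at (226,177), clear of the wrench (row 247) and the tin (345,260). That puts it at (0.4635, 0.001), and both views agree.

>>> send_rows(moves=[[0.02,-0.06,0,0,0,0],[0.04,-0.14,0,0,0,0],[0.055,-0.21,0.04,0,0,0],[0.055,-0.223,0.14,0,0,0],[0.055,-0.223,0.28,0,0,0],[0.055,-0.223,0.43,0,0,0],[0.055,-0.223,0.58,0,0,0],[0.055,-0.223,0.7,0,0,0],[0.055,-0.223,0.77,0,0,0],[0.055,-0.223,0.779,0,0,0],[0.055,-0.223,0.779,0,0,0]])

```text
time_s: 39.2
position: [0.4639, 0.0009, 0.031]
tcp_rot: [[1.0, 0.0, -0.001], [0.0, -1.0, 0.0], [-0.001, -0.0, -1.0]]
force: [0.1, -0.8, -0.3]
opening: 1.0
grasp_force: 0.0
```

>>> send_rows(moves=[[0,0,0,0,0,0],[0,0,0,0,0,0],[0,0,0,0,0,0],[0,0,0,0,0,0],[0,0,0,0,0,0],[0,0,0,0,0,0],[0,0,0,0,0,0],[0,0,0,0,0,0],[0,0,0,0,0,0]], grip=0)

```text
time_s: 40.1
position: [0.4644, 0.0006, 0.0318]
tcp_rot: [[1.0, -0.0, 0.001], [-0.0, -1.0, -0.0], [0.001, 0.0, -1.0]]
force: [-1.0, -0.5, 6.4]
opening: 0.624
grasp_force: 29.8
```

>>> send_rows(moves=[[0,0,-0.03,0,0,0],[0,0,-0.09,0,0,0],[0,0,-0.18,0,0,0],[0,0,-0.29,0,0,0],[0,0,-0.4,0,0,0],[0,0,-0.5,0,0,0],[0,0,-0.55,0,0,0],[0,0,-0.56,0,0,0]])

```text
time_s: 40.9
position: [0.4641, 0.0011, 0.1724]
tcp_rot: [[1.0, -0.001, 0.002], [-0.001, -1.0, -0.0], [0.002, 0.0, -1.0]]
force: [-0.1, 0.3, -5.6]
opening: 0.629
grasp_force: 29.8
```

>>> send_rows(moves=[[0.01,0.04,0,0,0,-0.05],[0.03,0.12,0,0,0,-0.13],[0.06,0.22,0,0,0,-0.22],[0.09,0.33,0,0,0,-0.31],[0.12,0.45,0,0,0,-0.4],[0.16,0.57,0,0,0,-0.49],[0.19,0.69,0,0,0,-0.58],[0.22,0.8,0,0,0,-0.67],[0.25,0.89,0,0,0,-0.76],[0.27,0.95,0,0,0,-0.85],[0.272,0.976,0,0,0,-0.92],[0.272,0.976,0,0,0,-0.949]])

```text
time_s: 42.1
position: [0.5308, -0.2436, 0.169]
tcp_rot: [[0.079, 0.997, -0.003], [0.997, -0.079, 0.002], [0.002, -0.003, -1.0]]
force: [0.5, 0.2, -5.5]
opening: 0.628
grasp_force: 29.8
```

```bash
python3 - <<'E'
from m import *
plan([.532,-.2427,.041],85.4)
p,d,s=cap('scene');P=pts(cam('scene'),d);sleeves(P,p[...,1],None,'scene')
E
```

```text
t 42.1 pos [ 0.5308 -0.2436  0.169 ] yaw 85.46 tilt [ 0.002  -0.0034] q [-36.  31.  91.  -0.  58. -31.]
  F [ 0.5  0.2 -5.5] open 0.628 gf 29.8 -> shift [0.003 0.006 0.512] turn [-0.002 -0.001  0.001]
scene blob 264 [291. 161.] enc 358.1 -135.7 r 33.3 hullc 358.3 -135.0 z [0.0614 0.0638] V 103.0
scene blob 211 [238. 183.] enc 525.3 -195.0 r 68.7 hullc 521.0 -193.4 z [0.0734 0.0756] V 43.0
scene blob 154 [380. 200.] enc 346.0 152.5 r 25.9 hullc 350.6 153.7 z [0.0731 0.0758] V 80.5
```

>>> send_rows(moves=[[0,0,0,0,0,0],[0,0,0,0,0,0],[0,0,0.05,0,0,0],[0,0,0.14,0,0,0],[0,0,0.25,0,0,0],[0,0,0.36,0,0,0],[0,0,0.45,0,0,0],[0,0,0.5,0,0,0],[0,0,0.515,0,0,0],[0,0,0.515,0,0,0],[0,0,0.515,0,0,0]])

```text
time_s: 43.25
position: [0.5328, -0.2437, 0.0435]
tcp_rot: [[0.081, 0.997, 0.002], [0.997, -0.081, -0.001], [-0.001, 0.002, -1.0]]
force: [-0.1, 0.3, -5.4]
opening: 0.626
grasp_force: 29.8
```

>>> send_rows(moves=[[0,0,0.008,0,0,0],[0,0,0.012,0,0,0],[0,0,0.015,0,0,0],[0,0,0.017,0,0,0],[0,0,0.017,0,0,0],[0,0,0.017,0,0,0]])

```text
time_s: 43.85
position: [0.532, -0.2432, 0.0383]
tcp_rot: [[0.081, 0.997, 0.0], [0.997, -0.081, -0.0], [-0.0, 0.0, -1.0]]
force: [0.2, 0.5, -5.4]
opening: 0.627
grasp_force: 29.8
```

>>> send_rows(moves=[[0,0,0.003,0,0,0],[0,0,0.005,0,0,0],[0,0,0.005,0,0,0],[0,0,0.005,0,0,0]])

```text
time_s: 44.25
position: [0.532, -0.2432, 0.0378]
tcp_rot: [[0.08, 0.997, 0.0], [0.997, -0.08, -0.0], [-0.0, 0.0, -1.0]]
force: [-1.0, 1.5, 4.1]
opening: 0.627
grasp_force: 29.8
```

>>> send_rows(moves=[[0,0,0,0,0,0],[0,0,0,0,0,0],[0,0,0,0,0,0],[0,0,-0.02,0,0,0],[0,0,-0.08,0,0,0],[0,0,-0.18,0,0,0],[0,0,-0.32,0,0,0],[0,0,-0.48,0,0,0],[0,0,-0.64,0,0,0],[0,0,-0.78,0,0,0],[0,0,-0.85,0,0,0],[0,0,-0.85,0,0,0]], grip=0.8)

```text
time_s: 45.45
position: [0.5337, -0.2443, 0.2542]
tcp_rot: [[0.08, 0.997, 0.007], [0.997, -0.08, -0.005], [-0.005, 0.008, -1.0]]
force: [-0.7, -1.0, 0.2]
opening: 0.797
grasp_force: 0.0
```

>>> send_rows(moves=[[0.06,0,0,0,0,0],[0.18,-0.01,0,0,0,-0.01],[0.34,-0.02,0,0,0,-0.027],[0.5,-0.03,0,0,0,-0.027],[0.66,-0.05,0,0,0,-0.027],[0.82,-0.06,0,0,0,-0.027],[0.94,-0.07,0,0,0,-0.027],[1.0,-0.075,0,0,0,-0.027],[1.0,-0.075,0,0,0,-0.027]], grip=0.7)

```text
time_s: 46.35
position: [0.532, 0.0098, 0.2483]
tcp_rot: [[0.035, 0.999, -0.003], [0.999, -0.035, 0.001], [0.001, -0.003, -1.0]]
force: [-0.5, -0.9, 0.6]
opening: 0.701
grasp_force: 0.0
```

```bash
python3 - <<'E'
from m import *
p,d,s=cap('scene','s12');P=pts(cam('scene'),d)
H,S,V=cv2.split(cv2.cvtColor(p,cv2.COLOR_RGB2HSV))
# tank interior: tank-frame coordinates of sleeve tops
a=np.radians(-4.6);R=np.array([[np.cos(a),np.sin(a)],[-np.sin(a),np.cos(a)]])
T=(P[...,:2]-[.5265,-.3135])@R.T
m=(abs(T[...,0])<.073)&(abs(T[...,1])<.113)&(P[...,2]>.062)&(P[...,2]<.078)&(V<110)&(S<110)
for c,cen,n in comps(m,40):
    q=P[c];print('tank sleeve',n,cen.round(),cv2.minEnclosingCircle((T[c]*1000).astype(np.float32)),np.percentile(q[:,2],[50,95]).round(4))
m=((H<6)|(H>172))&(S>130)&(V>70)&(P[...,2]>.14)&(P[...,1]>.2)
for c,cen,n in comps(m,30): print('bar',n,np.percentile(P[c],[5,50,95],axis=0).round(4).tolist())
plan([.5388,.3114,.25],87.8)
E
```

```text
tank sleeve 280 [199. 161.] ((4.225561141967773, -33.809356689453125), 63.20607376098633) [0.0693 0.0727]
tank sleeve 138 [223. 176.] ((1.3276128768920898, 70.03076934814453), 28.694326400756836) [0.0698 0.0732]
bar 454 [[0.535, 0.2474, 0.1702], [0.5423, 0.3131, 0.1775], [0.5465, 0.3727, 0.18]]
t 46.4 pos [0.5327 0.0082 0.2486] yaw 87.93 tilt [-0.0003 -0.0021] q [-11.  21.  93.  -0.  65.  -9.]
  F [ 0.2 -0.1 -0.6] open 0.699 gf 0.0 -> shift [ 1.213 -0.019 -0.006] turn [-0.001  0.     0.001]
```

View pics/s12.png

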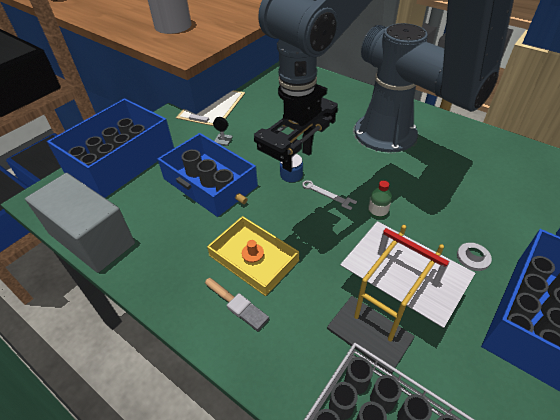

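The scene picture shows all three sleeves upright in the tank at (190,157), (207,167) and (223,177). The cap is in the bin at (252,252) and the lid hangs unchanged with its bar at (415,247). I'll fetch the lid.

>>> send_rows(moves=[[0.06,0,-0.01,0,0,0],[0.18,0,-0.02,0,0,0],[0.34,-0.01,-0.02,0,0,0],[0.5,-0.01,-0.02,0,0,0],[0.66,-0.01,-0.02,0,0,0],[0.82,-0.02,-0.02,0,0,0],[0.94,-0.02,-0.02,0,0,0],[1.0,-0.02,-0.02,0,0,0],[1.0,-0.02,-0.02,0,0,0]], grip=0.7)

```text
time_s: 47.3
position: [0.5382, 0.2585, 0.2544]
tcp_rot: [[0.037, 0.999, 0.0], [0.999, -0.037, 0.0], [0.0, 0.0, -1.0]]
force: [-0.1, -0.5, 0.5]
opening: 0.7
grasp_force: 0.0
```

>>> send_rows(moves=[[0.08,0,0,0,0,0],[0.17,0,0,0,0,0],[0.213,0,0,0,0,0],[0.213,0,0,0,0,0],[0.213,0,0,0,0,0]])

```text
time_s: 47.8
position: [0.54, 0.3093, 0.2544]
tcp_rot: [[0.039, 0.999, -0.001], [0.999, -0.039, -0.001], [-0.001, -0.001, -1.0]]
force: [0.1, -1.1, -0.2]
opening: 0.701
grasp_force: 0.0
```

```bash
python3 - <<'E'
from m import *
plan([.5388,.3114,.1521],87.8)
E
```

```text
t 47.8 pos [0.54   0.3093 0.2544] yaw 87.77 tilt [-0.0012 -0.0006] q [20. 28. 80. -0. 72. 22.]
  F [ 0.1 -1.1 -0.2] open 0.701 gf 0.0 -> shift [ 0.009 -0.005  0.409] turn [-0.     0.001 -0.   ]
```

>>> send_rows(moves=[[0.007,-0.003,0.04,0,0,0],[0.007,-0.003,0.11,0,0,0],[0.007,-0.003,0.2,0,0,0],[0.007,-0.003,0.29,0,0,0],[0.007,-0.003,0.37,0,0,0],[0.007,-0.003,0.405,0,0,0],[0.007,-0.003,0.409,0,0,0],[0.007,-0.003,0.409,0,0,0],[0.007,-0.003,0.409,0,0,0]])

```text
time_s: 48.7
position: [0.5401, 0.3127, 0.1534]
tcp_rot: [[0.038, 0.999, 0.002], [0.999, -0.038, 0.001], [0.001, 0.002, -1.0]]
force: [0.7, 0.2, -0.1]
opening: 0.7
grasp_force: 0.0
```

```bash
python3 - <<'E'
from m import *
plan([.5388,.3114,.1521],87.8)
E
```

```text
t 48.7 pos [0.5401 0.3127 0.1534] yaw 87.8 tilt [0.0008 0.0021] q [20. 35. 86. -0. 59. 22.]
  F [ 0.7  0.2 -0.1] open 0.7 gf 0.0 -> shift [-0.005 -0.005  0.005] turn [ 0.001 -0.001  0.   ]
```

>>> send_rows(moves=[[-0.004,-0.004,0.004,0,0,0],[-0.004,-0.004,0.004,0,0,0],[-0.004,-0.004,0.004,0,0,0],[-0.004,-0.004,0.004,0,0,0],[-0.004,-0.004,0.004,0,0,0],[-0.004,-0.004,0.004,0,0,0],[-0.004,-0.004,0.004,0,0,0],[-0.004,-0.004,0.004,0,0,0],[-0.004,-0.004,0.004,0,0,0],[-0.004,-0.004,0.004,0,0,0],[-0.004,-0.004,0.004,0,0,0],[-0.004,-0.004,0.004,0,0,0]], grip=0)

```text
time_s: 49.9
position: [0.5383, 0.3116, 0.1513]
tcp_rot: [[0.038, 0.999, 0.0], [0.999, -0.038, 0.0], [0.0, 0.0, -1.0]]
force: [1.5, -0.4, 0.7]
opening: 0.132
grasp_force: 30.0
```

>>> send_rows(moves=[[0,0,0,0,0,0],[0,0,-0.01,0,0,0],[0,0,-0.03,0,0,0],[0,0,-0.06,0,0,0],[0,0,-0.1,0,0,0],[0,0,-0.13,0,0,0],[0,0,-0.148,0,0,0],[0,0,-0.148,0,0,0],[0,0,-0.148,0,0,0]])

```text
time_s: 50.8
position: [0.5381, 0.3115, 0.1884]
tcp_rot: [[0.038, 0.999, -0.0], [0.999, -0.038, -0.0], [-0.0, -0.0, -1.0]]
force: [1.1, -1.2, -4.5]
opening: 0.132
grasp_force: 30.0
```

```bash
python3 - <<'E'
from m import *
plan([.40,.317,.189],87.8)
E
```

```text
t 50.8 pos [0.5381 0.3115 0.1884] yaw 87.81 tilt [-0.     -0.0001] q [20. 32. 85. -0. 63. 22.]
  F [ 1.1 -1.2 -4.5] open 0.132 gf 30.0 -> shift [ 0.001 -0.553 -0.002] turn [-0.  0.  0.]
```

>>> send_rows(moves=[[0,-0.03,0,0,0,0],[0,-0.08,0,0,0,0],[0,-0.15,0,0,0,0],[0,-0.22,0,0,0,0],[0,-0.29,0,0,0,0],[0,-0.36,0,0,0,0],[0,-0.43,0,0,0,0],[0,-0.49,0,0,0,0],[0,-0.53,0,0,0,0],[0,-0.553,0,0,0,0],[0,-0.553,0,0,0,0]])

```text
time_s: 51.9
position: [0.3993, 0.3169, 0.1884]
tcp_rot: [[0.038, 0.999, -0.0], [0.999, -0.038, -0.0], [-0.0, -0.0, -1.0]]
force: [0.6, -0.4, -4.9]
opening: 0.136
grasp_force: 30.0
```

>>> send_rows(moves=[[0,0,-0.04,0,0,0],[0,0,-0.1,0,0,0],[0,0,-0.17,0,0,0],[0,0,-0.23,0,0,0],[0,0,-0.26,0,0,0],[0,0,-0.26,0,0,0]])

```text
time_s: 52.5
position: [0.4016, 0.3172, 0.2548]
tcp_rot: [[0.039, 0.999, 0.004], [0.999, -0.039, 0.002], [0.002, 0.004, -1.0]]
force: [0.3, -0.1, -4.7]
opening: 0.134
grasp_force: 30.0
```

>>> send_rows(moves=[[-0.03,0.01,0,0,0,0],[-0.09,0.02,0,0,0,0],[-0.18,0.03,0,0,0,0.01],[-0.29,0.04,0,0,0,0.02],[-0.41,0.05,0,0,0,0.027],[-0.53,0.06,0,0,0,0.027],[-0.64,0.07,0,0,0,0.027],[-0.75,0.08,0,0,0,0.027],[-0.85,0.09,0,0,0,0.027],[-0.93,0.1,0,0,0,0.027],[-0.98,0.1,0,0,0,0.027],[-0.98,0.1,0,0,0,0.027]])

```text
time_s: 53.7
position: [0.415, 0.0688, 0.2527]
tcp_rot: [[0.084, 0.996, -0.002], [0.996, -0.084, -0.001], [-0.001, -0.002, -1.0]]
force: [0.9, 0.7, -5.3]
opening: 0.134
grasp_force: 30.0
```

```bash
python3 - <<'E'
from m import *
plan([.5272,-.3124,.24],85.4)
E
```

```text
t 53.7 pos [0.415  0.0688 0.2527] yaw 85.19 tilt [-0.0012 -0.0018] q [ -6.  12. 107.  -0.  61.  -1.]
  F [ 0.9  0.7 -5.3] open 0.134 gf 30.0 -> shift [-1.482  0.575  0.052] turn [-0.001  0.001 -0.002]
```

>>> send_rows(moves=[[-0.03,0.01,0,0,0,0],[-0.09,0.03,0,0,0,0],[-0.17,0.06,0,0,0,0],[-0.27,0.1,0,0,0,0],[-0.38,0.14,0,0,0,0],[-0.49,0.18,0,0,0,0],[-0.6,0.22,0,0,0,0],[-0.7,0.26,0,0,0,0],[-0.78,0.29,0,0,0,0],[-0.83,0.31,0,0,0,0],[-0.85,0.32,0,0,0,0],[-0.85,0.32,0,0,0,0]])

```text
time_s: 54.9
position: [0.4784, -0.1472, 0.253]
tcp_rot: [[0.081, 0.997, -0.0], [0.997, -0.081, 0.0], [0.0, -0.0, -1.0]]
force: [-0.5, 0.7, -3.5]
opening: 0.133
grasp_force: 30.0
```

>>> send_rows(moves=[[-0.03,0.01,0,0,0,0],[-0.08,0.03,0,0,0,0],[-0.15,0.06,0,0,0,0],[-0.24,0.1,0,0,0,0],[-0.33,0.13,0,0,0,0],[-0.42,0.17,0,0,0,0],[-0.5,0.2,0,0,0,0],[-0.57,0.23,0,0,0,0],[-0.61,0.245,0,0,0,0],[-0.632,0.255,0,0,0,0],[-0.632,0.255,0,0,0,0],[-0.632,0.255,0,0,0,0]])

```text
time_s: 56.1
position: [0.5288, -0.309, 0.2531]
tcp_rot: [[0.08, 0.997, -0.001], [0.997, -0.08, 0.001], [0.001, -0.001, -1.0]]
force: [-0.7, -0.5, -3.7]
opening: 0.132
grasp_force: 30.0
```

```bash
python3 - <<'E'
from m import *
plan([.5272,-.3124,.1403],85.4)
p,d,s=cap('scene','s13');P=pts(cam('scene'),d)
H,S,V=cv2.split(cv2.cvtColor(p,cv2.COLOR_RGB2HSV))
a=np.radians(-4.6)
m=(V>130)&(S<50)&(P[...,2]>.16)&(P[...,2]<.21)&(P[...,1]<-.15)&(P[...,1]>-.5)&(abs(P[...,0]-.527)<.13)
q=P[m];print('lid',cv2.minAreaRect((q[:,:2]*1000).astype(np.float32)),np.median(q[:,2]))
A=np.c_[q[:,:2],np.ones(len(q))]; print('plane',np.linalg.lstsq(A,q[:,2],rcond=None)[0])
m=(H>105)&(H<125)&(S>120)&(P[...,2]>.074)&(P[...,2]<.086)&(P[...,1]<-.15)&(P[...,1]>-.46)&(abs(P[...,0]-.527)<.12);q=P[m];print('tank rim',cv2.minAreaRect((q[:,:2]*1000).astype(np.float32)),np.median(q[:,2]))
E
```

```text
t 56.1 pos [ 0.5288 -0.309   0.2531] yaw 85.4 tilt [ 0.0012 -0.001 ] q [-41.  27.  82.   0.  71. -36.]
  F [-0.7 -0.5 -3.7] open 0.132 gf 30.0 -> shift [-0.015 -0.005  0.451] turn [-0.001 -0.001 -0.   ]
lid ((529.7920532226562, -311.0484619140625), (245.7327117919922, 162.8818817138672), 85.6743392944336) 0.1980771494685149
plane [0.0004 0.0009 0.1981]
tank rim ((529.1719360351562, -315.16949462890625), (248.2727813720703, 163.9109649658203), 86.4083480834961) 0.08019822863850294
```

>>> send_rows(moves=[[-0.014,-0.006,0.03,0,0,0],[-0.014,-0.006,0.09,0,0,0],[-0.014,-0.006,0.17,0,0,0],[-0.014,-0.006,0.25,0,0,0],[-0.014,-0.006,0.32,0,0,0],[-0.014,-0.006,0.36,0,0,0],[-0.014,-0.006,0.38,0,0,0],[-0.014,-0.006,0.38,0,0,0],[-0.014,-0.006,0.38,0,0,0]])

```text
time_s: 57.05
position: [0.5279, -0.3135, 0.159]
tcp_rot: [[0.08, 0.997, 0.001], [0.997, -0.08, -0.001], [-0.001, 0.001, -1.0]]
force: [-0.4, 0.5, -5.4]
opening: 0.136
grasp_force: 30.0
```

```bash
python3 - <<'E'
from m import *
plan([.5272,-.3124,.1403],85.4)
E
```

```text
t 57.05 pos [ 0.5279 -0.3135  0.159 ] yaw 85.39 tilt [-0.001   0.0013] q [-41.  34.  87.  -0.  59. -37.]
  F [-0.4  0.5 -5.4] open 0.136 gf 30.0 -> shift [ 0.004 -0.003  0.075] turn [ 0.001  0.001 -0.   ]
```

>>> send_rows(moves=[[0.003,-0.002,0.015,0,0,0],[0.003,-0.002,0.03,0,0,0],[0.003,-0.002,0.042,0,0,0],[0.003,-0.002,0.052,0,0,0],[0.003,-0.002,0.06,0,0,0],[0.003,-0.002,0.066,0,0,0],[0.003,-0.002,0.07,0,0,0],[0.003,-0.002,0.07,0,0,0],[0.003,-0.002,0.07,0,0,0]])

```text
time_s: 57.95
position: [0.527, -0.3124, 0.1409]
tcp_rot: [[0.081, 0.997, 0.0], [0.997, -0.081, -0.0], [-0.0, 0.0, -1.0]]
force: [0.4, -0.5, -4.6]
opening: 0.128
grasp_force: 30.0
```

>>> send_rows(moves=[[0,0,0.003,0,0,0],[0,0,0.006,0,0,0],[0,0,0.006,0,0,0],[0,0,0.006,0,0,0]])

```text
time_s: 58.35
position: [0.5272, -0.3125, 0.1404]
tcp_rot: [[0.08, 0.997, 0.001], [0.997, -0.08, -0.001], [-0.001, 0.001, -1.0]]
force: [-2.2, 1.2, 5.5]
opening: 0.136
grasp_force: 30.0
```

Contact is at the expected height, so I'll release, rise clear and check.

>>> send_rows(moves=[[0,0,0,0,0,0],[0,0,0,0,0,0],[0,0,0,0,0,0],[0,0,0,0,0,0],[0,0,0,0,0,0],[0,0,0,0,0,0],[0,0,0,0,0,0],[0,0,0,0,0,0],[0,0,-0.04,0,0,0],[0,0,-0.12,0,0,0],[0,0,-0.24,0,0,0],[0,0,-0.36,0,0,0]], grip=0.7)

```text
time_s: 59.55
position: [0.5268, -0.3122, 0.2306]
tcp_rot: [[0.081, 0.997, -0.0], [0.997, -0.081, 0.0], [0.0, -0.0, -1.0]]
force: [0.6, 0.0, 0.6]
opening: 0.702
grasp_force: 0.0
```

>>> send_rows(moves=[[0.06,0,-0.1,0,0,0],[0.2,-0.1,-0.2,0,0,0],[0.4,-0.2,-0.24,0,0,0],[0.6,-0.3,-0.24,0,0,0],[0.8,-0.4,-0.24,0,0,0],[0.95,-0.45,-0.24,0,0,0],[0.95,-0.45,-0.24,0,0,0],[0.95,-0.45,-0.24,0,0,0]])

```text
time_s: 60.35
position: [0.4335, -0.0653, 0.2902]
tcp_rot: [[0.077, 0.997, 0.001], [0.997, -0.077, -0.001], [-0.001, 0.001, -1.0]]
force: [0.2, -0.3, 0.3]
opening: 0.698
grasp_force: 0.0
```

```bash
python3 - <<'E'
from m import *
plan([.45,-.05,.3],85.4)
for n in('scene','top'):
    p,d,s=cap(n,n+'14');P=pts(cam(n),d)
    H,S,V=cv2.split(cv2.cvtColor(p,cv2.COLOR_RGB2HSV))
    m=(V>130)&(S<50)&(P[...,2]>.07)&(P[...,2]<.11)&(P[...,1]<-.15)&(P[...,1]>-.5)&(abs(P[...,0]-.527)<.13)
    q=P[m];print(n,'lid',cv2.minAreaRect((q[:,:2]*1000).astype(np.float32)),np.median(q[:,2]))
    A=np.c_[q[:,:2],np.ones(len(q))]; print('plane',np.linalg.lstsq(A,q[:,2],rcond=None)[0])
E
```

```text
t 60.35 pos [ 0.4335 -0.0653  0.2902] yaw 85.56 tilt [-0.0007  0.0015] q [-23.  10. 102.  -0.  67. -19.]
  F [ 0.2 -0.3  0.3] open 0.698 gf 0.0 -> shift [ 0.066  0.061 -0.039] turn [0.001 0.    0.002]
scene lid ((527.2654418945312, -315.08349609375), (245.83697509765625, 164.1714324951172), 85.4376220703125) 0.08540873339623653
plane [0.0001 0.0003 0.0855]
top lid ((524.9736938476562, -312.19952392578125), (243.32296752929688, 164.1781463623047), 85.83656311035156) 0.08398732865790774
plane [0.0002 0.0002 0.0839]
```

View pics/scene14.png

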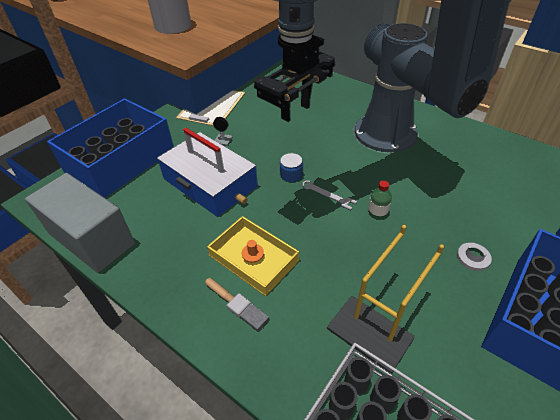

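The final picture shows the lid seated flat on the tank at (207,165), the same height as at the start and level. The cap is in the bin at (252,252), the hooks are empty and the bystanders are in place. I'm handing in.

```bash
python3 -c "
from rig import ticket
print(ticket.hand_in())"
```

```text
the job is handed in; nothing more can be done
None
```

The job is handed in, at about 60 s on the robot's clock: the one cap present is in the yellow bin, all three bare sleeves stand upright in the tank, and the lid is back on, seated and level; the hand-in returned no verdict.

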